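# Assemble the two massing models on their baseboards

### The job

Put together the wooden building models on their grey baseboards. Build the stepped block on the rectangular plot: the largest storey squarely covering the plot, the middle-sized storey on top of it and the smallest (with the little roof box) on top of that, each centred on the one below with long sides parallel; stand the drum centred on the round plot of the other board and set the domed roof centred on the drum. Leave the ink jar, the tape roll and the eraser where they lie.

Things in the scene. Friction and masses are not known exactly. Their poses are not given: they have to be found in the camera images.
- podium: largest storey of the stepped block: loose brown wooden block 90 (x) x 60 (y) x 30 (z) mm with dark window bands, flat top; about 90 g. Origin at the centre of its underside; x along its long side, z up.
- midblock: middle storey: loose brown wooden block 66 (x) x 46 (y) x 32 (z) mm with dark window bands, flat top; about 55 g. Origin at the centre of its underside; x along its long side, z up.
- topblock: smallest storey: loose brown wooden block 44 (x) x 34 (y) x 34 (z) mm with dark window bands and, in the middle of its roof, a little box 18 x 14 x 8 mm (42 mm high in all); about 30 g. Origin at the centre of its underside; x along its long side, z up.
- drum: drum of the round tower: loose upright brown wooden cylinder, 54 mm in diameter, 40 mm high, dark upright window slits, flat top; about 50 g. Origin at the centre of its underside, z up.
- dome: domed roof of the round tower: loose brown wooden piece with a straight round skirt 46 mm in diameter and 22 mm high (grip it there), over it a dome with a small knob, 44 mm high in all; flat underside; about 30 g. Origin at the centre of its underside, z up.
- block_board: fixed grey baseboard 160 (x) x 120 (y) x 10 (z) mm with the rectangular plot, a pale dark-edged rectangle 91 (x) x 61 (y) mm, flat, drawn at the centre of its top. Origin at the centre of its underside, so the plot lies 10 mm above it; x along the long side of board and plot.
- tower_board: fixed grey square baseboard 110 x 110 x 10 mm with the round plot, a pale dark-edged disc 60 mm in diameter, flat, drawn at the centre of its top. Origin at the centre of its underside, so the plot lies 10 mm above it.
- ink_jar: bystander: loose upright glass jar with a black cap and pale label, 48 mm in diameter, 62 mm high. Origin at the centre of its underside. To be left alone.
- tape_roll: bystander: loose pale roll of tape lying flat, 74 mm outside and 52 mm inside diameter, 19 mm high. Origin at the centre of its underside. To be left alone.
- eraser: bystander: loose white eraser in a cardboard sleeve, 58 (x) x 22 (y) x 14 (z) mm. Origin at the centre of its underside. To be left alone.
Things that resemble listed ones, but are neither listed nor needed, are in the scene too. Leave any purple or yellow look-alike of the topblock alone.

How it is judged:
By the outcome, as a careful person would: the job done as asked, in the order asked, and still so for the second after the job is handed in, with the robot touching nothing.
It also fails if it takes over 131 s, if anything falls off the work surface, if the arm or the gripper's body presses on something with over 40 N, if the wrist force passes 120 N, or if a joint passes its speed limit or range.

### The arm

A 6-joint arm with a two-finger parallel gripper is mounted at the origin on the work surface. World frame = base frame: x ahead of the robot, y to its left, z up, the work surface at z = 0. Lengths are in m, angles in rad, forces in N, time in s.
With the tool pointing down it reaches from about 0.375 to 0.9 m from the base axis. Payload 3.1 kg.
Tool frame: the origin (TCP) lies on the mounting face of the last link; the fingertips stand 173 mm ahead of it and the grasp point (between the pads) lies 155 mm ahead of it; z points along the fingers, y is the line along which they close (so a half turn about z gives the same grasp; the last joint's range is limited). The gripper opens to 85 mm and grips with 20 to 120 N. Pads are 22 mm wide; open, the fingers measure 114 mm over their backs; the gripper's body (76 mm by 85 mm) begins 54 mm behind the grasp point. The pads swing forward as they close: fully open they stand 13 mm farther back than shut.
Start: joints at [-1.405, 0.527, 1.433, -0, 1.181, -0.178], TCP at [0.211, -0.588, 0.405] pointing down, gripper open.
Joint ranges: [-3.08, 3.08], [-0.75, 2.2], [0.22, 2.44], [-1.43, 4.57], [0, 2.65], [-2.85, 2.85]. Speed limits (rad/s): [2.79, 2.79, 3.14, 3.14, 3.14, 3.14].

### API

Orientations are given as a unit quaternion [x, y, z, w].
In Python, from workcell import monitor, viewer, job, regions_of gives the robot as it stands.
- The arm moves only by the tool jog_arm, never from a script. Its arguments are lists of equal length, an entry for each row: "travel": the shift along the tool's x, y, z in mm, a list of three; "twist": the turn, a rotation vector about the tool's x, y, z in degrees, a list of three. A call has 1 to 12 rows; each row is the pose to reach, as a shift and turn from the pose commanded when the call began, along the tool's axes at that moment; what a row does not reach only later rows make up. A row lasts 1/12 s, in which the tool goes at most 41.7 mm and 7.16 degrees, less where a joint would pass 70% of its speed; a pose out of reach is approached as far as the arm can. A call with a gripper value outside its range is refused whole. "jaw" is the opening, from -1 (shut) to 1 (fully open), set as the call begins (left out, the last holds). The fingers move at their own pace and stop on an object; "squeeze" is the grip in N (left out, the last holds). Time passes only in rows, so rows that repeat a pose let the fingers close. It gives the time, the measured TCP pose, the force, the opening and the grip force at its end, in the units of the state.
- monitor.observe(): the state, without advancing time (a new reading comes with each control period).
- viewer.read_camera(name): name is "side" or "top"; returns the picture (420x560x3 uint8, red, green, blue); there is no depth.
- viewer.camera_model(name): a dict with "fx", "fy", "cx", "cy" (pixels), "world_from_camera" (4x4, takes a point from camera to world coordinates). Camera axes: x right, y down, z forward; pixel columns grow to the right and rows downward; lengths in m; the calibration is good to about 2 mm. A picture is of the moment at which its call begins. camera_model takes no time and is no camera call.
- job.hand_in(): hands the job in; it is judged then, once.
Trained networks look in the newest picture that a camera, given by its name, has taken for a name from the list of things; names that differ only in an ending like _2 or _b are one class to them, and where a whole thing is asked for, a point or a joint stands for the part that bears it (a point fixed in the world has none). Each returns a list of dicts, best first, with "conf" (0 to 1); they miss things now and then, are a little off and sometimes report something else, mostly with a low value. They report only what shows in the picture. A call takes as long as a camera call. They do not tell look-alikes from the thing itself.
- regions_of(camera, query): "region" (420x560 bool, what is visible of it) and "box" ([left, top, right, bottom] in pixels, round what is visible of it).
The state is a dict: "t": time; "joint_positions": joint angles; "qvel": joint speeds; "tau": joint torques, N m; "ee_pos": TCP position; "tool_rot": TCP orientation; "wrist_force": force on the tool from outside, world axes, zero at the start; "moment": the same for the moment, N m; "opening": finger opening in m; "grasp_force": force on a finger pad.
Only numpy, scipy, OpenCV 4.12 (cv2) and the standard library are available. Lean on these libraries where they do the work, as an engineer would, in place of code of your own. Each camera call takes 0.05 s, during which the arm holds its last target. There are 200 camera calls.

## Working session

There is one attempt and no reset: what is moved stays moved. The work goes in short steps, Python scripts to look and compute and a tool call to move; the robot and the scene stay as the last step left them, time stands still between calls to the robot, and variables do not carry over. Pictures are saved under pics/ and viewed, at most 14 in all, crops included, and the job is handed in when it is done.

Besides the shell and the picture viewer there is one more tool, called after "Request:" as name(argument=value, ...) on one line, values as JSON. jog_arm: Moves the arm, as the interface text tells. Its arguments: {"type":"object","properties":{"travel":{"type":"array"},"twist":{"type":"array"},"jaw":{"type":"number"},"squeeze":{"type":"number"}},"required":["travel","twist"]}

```bash
mkdir -p pics; ls
python3 - <<'E'
from workcell import monitor, viewer, job, regions_of
import cv2,numpy as np
for c in("side","top"):
    im=viewer.read_camera(c); cv2.imwrite(f"pics/{c}0.png",im[:,:,::-1])
    m=viewer.camera_model(c); print(c,m["fx"],m["fy"],m["cx"],m["cy"]); print(np.round(m["world_from_camera"],4).tolist())
    for q in "podium midblock topblock drum dome block_board tower_board ink_jar tape_roll eraser".split():
        print(q,[(round(float(d["conf"]),2),[int(v) for v in d["box"]]) for d in regions_of(c,q)])
s=monitor.observe(); print(s["t"],s["ee_pos"],s["tool_rot"],s["opening"])
E
```

```text
pics
side 444.15950322814047 444.15950322814047 279.3293742784075 203.3593948820254
[[-0.6805, -0.4943, 0.5408, 0.0127], [-0.7327, 0.4635, -0.4984, 0.546], [-0.0043, -0.7354, -0.6776, 0.7921], [0.0, 0.0, 0.0, 1.0]]
podium [(0.69, [262, 173, 301, 204])]
midblock [(0.78, [184, 229, 213, 260]), (0.42, [248, 259, 317, 320])]
topblock [(0.85, [308, 232, 327, 255]), (0.81, [231, 201, 250, 226]), (0.77, [265, 217, 279, 243]), (0.73, [135, 224, 160, 246]), (0.65, [220, 256, 246, 273])]
drum []
dome [(0.93, [188, 339, 215, 368])]
block_board [(0.69, [322, 191, 396, 243])]
tower_board [(0.62, [249, 259, 319, 320])]
ink_jar [(0.88, [369, 139, 386, 164])]
tape_roll [(0.54, [309, 159, 333, 180]), (0.48, [191, 340, 214, 365])]
eraser [(0.59, [370, 139, 386, 164])]
top 513.4237911993606 513.4237911993606 282.40203547275934 208.3905633516155
[[0.0139, -0.9974, 0.0706, 0.5161], [-0.9999, -0.0145, -0.0078, 0.0223], [0.0088, -0.0705, -0.9975, 1.1482], [0.0, 0.0, 0.0, 1.0]]
podium [(0.78, [311, 154, 336, 194])]
midblock [(0.93, [178, 164, 206, 198])]
topblock [(0.91, [146, 121, 171, 145]), (0.78, [273, 256, 302, 277]), (0.77, [190, 211, 213, 237]), (0.62, [178, 164, 207, 198]), (0.54, [245, 160, 270, 183])]
drum [(0.56, [106, 199, 138, 225])]
dome [(0.96, [104, 270, 132, 292])]
block_board [(0.59, [323, 226, 390, 304])]
tower_board [(0.66, [191, 253, 247, 307])]
ink_jar [(0.95, [440, 203, 467, 225]), (0.72, [245, 161, 268, 184]), (0.25, [108, 195, 140, 222])]
tape_roll [(0.79, [363, 164, 395, 195])]
eraser [(0.52, [451, 263, 465, 294])]
1.1 [ 0.21068052 -0.58841652  0.4046918 ] [ 9.85263400e-01  1.71043949e-01  1.59792969e-05 -7.21391095e-06] 0.08544538974529871
```

Run:
```python
import cv2
a=cv2.imread("pics/top0.png")[100:330,80:490]; cv2.imwrite("pics/top0c.png",cv2.resize(a,None,fx=1.95,fy=1.95,interpolation=cv2.INTER_CUBIC))
a=cv2.imread("pics/side0.png")[120:390,110:420]; cv2.imwrite("pics/side0c.png",cv2.resize(a,None,fx=2.2,fy=2.2,interpolation=cv2.INTER_CUBIC))
```

```text
(no output)
```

View pics/top0c.png

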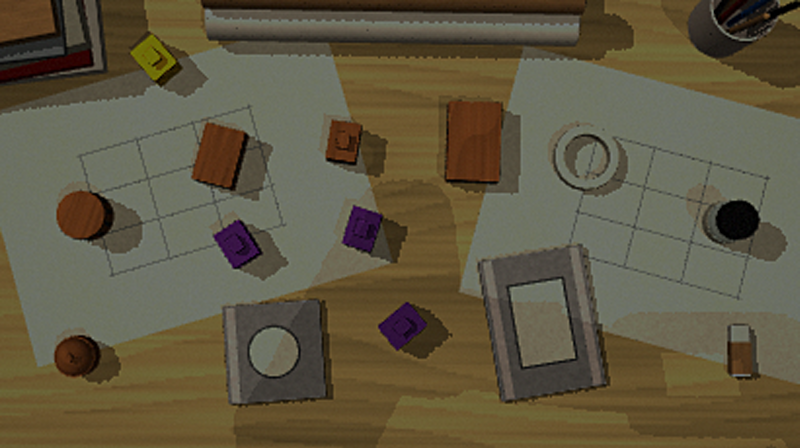

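View pics/side0c.png

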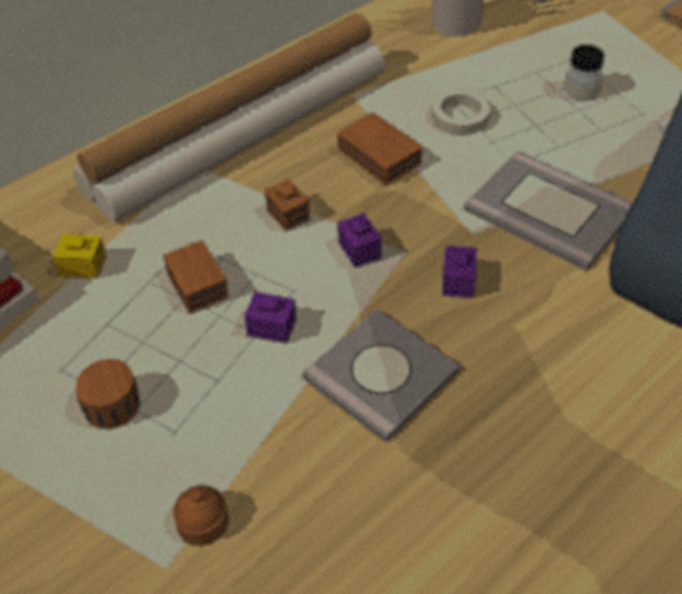

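Top view (full-picture pixels): podium (322,172), midblock (193,179), brown topblock (256,173), drum (123,210), dome (119,282), round plot (221,280), rectangular plot (359,265). Topblock candidates are brown (256,173), purple (202,224), (266,217) and (287,267), and yellow (158,131). Only the brown one fits the description. I'll confirm it in a crop while measuring.

```bash
cat > g.py <<'E'
from workcell import monitor, viewer, job, regions_of
import cv2,numpy as np
from scipy.optimize import minimize
def shot(c,n=4): return np.mean([viewer.read_camera(c).astype(float) for _ in range(n)],0).astype(np.uint8)
def proj(c,P):
    m=viewer.camera_model(c); T=np.linalg.inv(np.array(m["world_from_camera"]))
    Q=np.asarray(P)@T[:3,:3].T+T[:3,3]
    return np.c_[m["fx"]*Q[:,0]/Q[:,2]+m["cx"],m["fy"]*Q[:,1]/Q[:,2]+m["cy"]]
def ray(c,uv,z):
    m=viewer.camera_model(c);T=np.array(m["world_from_camera"])
    d=T[:3,:3]@[(uv[0]-m["cx"])/m["fx"],(uv[1]-m["cy"])/m["fy"],1]; return T[:3,3]+d*(z-T[2,3])/d[2]
def box(a,b,h,z0=0): return np.array([[sx*a/2,sy*b/2,z] for z in(z0,z0+h) for sx in(-1,1) for sy in(-1,1)])
def cyl(d,z0,z1): t=np.linspace(0,2*np.pi,40); return np.array([[d/2*np.cos(a),d/2*np.sin(a),z] for z in(z0,z1) for a in t])
S=dict(podium=box(.09,.06,.03),midblock=box(.066,.046,.032),topblock=np.r_[box(.044,.034,.034),box(.018,.014,.008,.034)],
 drum=cyl(.054,0,.04),dome=np.r_[cyl(.046,0,.022),cyl(.039,.03,.031),cyl(.024,.037,.038),cyl(.008,.043,.044)])
SH=8
def place(P,x,y,z,w):
    c,s=np.cos(w),np.sin(w); return P@np.array([[c,s,0],[-s,c,0],[0,0,1]])+[x,y,z]
def sil(c,n,x,y,z,w):
    P=S[n]; parts=[P[:8],P[8:]] if n=="topblock" else [P]
    m=np.zeros((420,560),np.float32)
    for p in parts:
        h=cv2.convexHull(proj(c,place(p,x,y,z,w)).astype(np.float32))
        big=np.zeros((420,560),np.uint8)
        cv2.fillConvexPoly(big,np.round((h)*2**SH).astype(np.int32),255,cv2.LINE_AA,SH)
        m=np.maximum(m,big/255.)
    return m
def brown(im,seed=None):
    hsv=cv2.cvtColor(im,cv2.COLOR_RGB2HSV).astype(int); r,g,b=[im[:,:,i].astype(float) for i in range(3)]
    return ((r>1.62*g)&(r>35)&(hsv[:,:,1]>110)&((hsv[:,:,0]<14)|(hsv[:,:,0]>175)))
def fit(n,masks,x0,fixz=None):
    def f(p):
        x,y,w=p[:3]; z=fixz if fixz is not None else p[3]
        e=0
        for c,m in masks.items():
            s=sil(c,n,x/100,y/100,z/100 if fixz is None else z,w); e+=1-np.minimum(s,m).sum()/np.maximum(s,m).sum()
        return e
    p0=[x0[0]*100,x0[1]*100,x0[2]]+([] if fixz is not None else [x0[3]*100])
    best=None
    ws=[x0[2]] if n in("drum","dome") else x0[2]+np.array([-.3,0,.3])
    for w in ws:
        p0[2]=w; d=[1,1,.3]+([] if fixz is not None else [1])
        sim=np.array([p0]+[[p0[j]+(d[j] if j==i else 0) for j in range(len(p0))] for i in range(len(p0))])
        r=minimize(f,p0,method="Nelder-Mead",options=dict(initial_simplex=sim,xatol=.005,fatol=1e-4))
        if best is None or r.fun<best.fun: best=r
    q=best.x; return np.r_[q[0]/100,q[1]/100,np.degrees(q[2]),(q[3]/100 if fixz is None else fixz)],best.fun
def bh(im):
    g=cv2.cvtColor(im,cv2.COLOR_RGB2GRAY); return cv2.GaussianBlur(cv2.morphologyEx(g,cv2.MORPH_BLACKHAT,np.ones((7,7))),(0,0),.8).astype(np.float32)
def fitplot(ims,kind,x0,z=None):
    if kind=="rect":
        t=np.linspace(-1,1,60); a,b=.045,.030
        P=np.r_[np.c_[t*a,0*t+b,0*t],np.c_[t*a,0*t-b,0*t],np.c_[0*t+a,t*b,0*t],np.c_[0*t-a,t*b,0*t]]
    else: P=cyl(.059,0,0)[:39]
    B={c:bh(i) for c,i in ims.items()}
    def f(p):
        zz=z if z is not None else p[3]/100
        return -sum(cv2.remap(B[c],proj(c,place(P,p[0]/100,p[1]/100,zz,p[2])).astype(np.float32).reshape(-1,1,2),None,cv2.INTER_LINEAR).mean() for c in B)
    best=None
    for dx in(-.6,0,.6):
      for dy in(-.6,0,.6):
        for dw in ((-.15,0,.15) if kind=="rect" else (0,)):
          p0=[x0[0]*100+dx,x0[1]*100+dy,x0[2]+dw]+([] if z is not None else [1.])
          r=minimize(f,p0,method="Nelder-Mead",options=dict(xatol=.003,fatol=1e-3))
          if best is None or r.fun<best.fun: best=r
    q=best.x; return np.r_[q[0]/100,q[1]/100,np.degrees(q[2]),q[3]/100 if z is None else z],best.fun
E
python3 - <<'E'
from g import *
ims={c:shot(c) for c in("top","side")}
np.savez("ims0.npz",**ims)
B={c:brown(i) for c,i in ims.items()}
vis=np.hstack([B[c].astype(np.uint8)*255 for c in B]); 
seed=dict(podium=(322,172),midblock=(193,179),topblock=(256,173),drum=(123,210),dome=(119,282))
yaw=dict(podium=0,midblock=0.3,topblock=0.2,drum=0,dome=0)
for n,uv in seed.items():
    p=ray("top",uv,.03); masks={}
    for c in B:
        k=cv2.morphologyEx(B[c].astype(np.uint8),cv2.MORPH_CLOSE,np.ones((5,5)))
        s0=cv2.dilate((sil(c,n,p[0],p[1],0,yaw[n])>0).astype(np.uint8),np.ones((15,15)))
        nn,l,st,_=cv2.connectedComponentsWithStats(k*s0)
        masks[c]=(l==1+np.argmax(st[1:,4])).astype(np.float32) if nn>1 else np.zeros((420,560),np.float32)
    a,e=fit(n,masks,[p[0],p[1],yaw[n],0.]); b,e2=fit(n,masks,[p[0],p[1],yaw[n]],0.)
    ct=[np.round(fit(n,{c:masks[c]},[p[0],p[1],yaw[n]],0.)[0],4) for c in masks]
    print(n,np.round(a,4),round(e,3),np.round(b,4),round(e2,3),"top/side only",*ct)
for k,uv,w in(("rect",(359,265),.15),("disc",(221,280),0)):
    p=ray("top",uv,.01); print(k,p)
    print(*fitplot(ims,k,[p[0],p[1],w]),*fitplot(ims,k,[p[0],p[1],w],.01),*[fitplot({c:ims[c]},k,[p[0],p[1],w],.01) for c in ims])
cv2.imwrite("pics/mask.png",cv2.resize(vis[90:390],(800,214)))
cv2.imwrite("pics/tb.png",np.hstack([cv2.resize(ims["top"][150:200,230:290,::-1],(480,400)),cv2.resize(ims["side"][210:250,252:292,::-1],(300,400))]))
E
```

```text
podium [ 0.6808 -0.0749 -1.4042 -0.0079] 0.641 [ 0.6795 -0.0736 -3.3633  0.    ] 0.65 top/side only [ 0.6789 -0.0735 -2.4692  0.    ] [  0.6905  -0.0867 -18.2212   0.    ]Traceback (most recent call last):
  File "<stdin>", line 15, in <module>
  File "g.py", line 44, in fit
    r=minimize(f,p0,method="Nelder-Mead",options=dict(initial_simplex=sim,xatol=.005,fatol=1e-4))
    res = _minimize_neldermead(fun, x0, args, callback, bounds=bounds,
                               **options)
    fxr = func(xr)
    fx = function(np.copy(x), *(wrapper_args + args))
  File "g.py", line 36, in f
    s=sil(c,n,x/100,y/100,z/100 if fixz is None else z,w); e+=1-np.minimum(s,m).sum()/np.maximum(s,m).sum()
  File "g.py", line 23, in sil
    h=cv2.convexHull(proj(c,place(p,x,y,z,w)).astype(np.float32))
                     ~~~~^^^^^^^^^^^^^^^^^^^^
  File "g.py", line 6, in proj
    m=viewer.camera_model(c); T=np.linalg.inv(np.array(m["world_from_camera"]))
ValueError: time passes only in moves, steps and waits
```

Run:
```python
from workcell import viewer
import pickle
pickle.dump({c:viewer.camera_model(c) for c in("top","side")},open("cam.pkl","wb"))
s=open("g.py").read().replace("viewer.camera_model(c)","CAM[c]").replace("SH=8\n",'SH=8\nimport pickle\nCAM=pickle.load(open("cam.pkl","rb"))\n')
open("g.py","w").write(s)
import numpy as np,cv2
d=np.load("ims0.npz")
for c,L in dict(top=[(322,172),(190,178),(193,195),(256,173),(123,210),(119,282),(300,190),(160,310),(340,190),(250,190)],side=[(283,185),(200,245),(205,258),(240,218),(158,300),(158,307),(200,355),(250,350),(320,290)]).items():
    im=cv2.GaussianBlur(d[c],(3,3),0); h=cv2.cvtColor(im,cv2.COLOR_RGB2HSV)
    for u,v in L: print(c,u,v,im[v,u],h[v,u])
```

```text
top 322 172 [85 45 19] [ 12 198  85]
top 190 178 [87 46 20] [ 12 196  87]
top 193 195 [48 33 20] [ 14 149  48]
top 256 173 [93 50 21] [ 12 197  93]
top 123 210 [92 49 21] [ 12 197  92]
top 119 282 [61 32 13] [ 12 201  61]
top 300 190 [111  94  50] [ 22 140 111]
top 160 310 [106  85  46] [ 20 144 106]
top 340 190 [84 78 63] [21 64 84]
top 250 190 [111 116 103] [ 42  29 116]
side 283 185 [120  74  40] [ 13 170 120]
side 200 245 [120  74  40] [ 13 170 120]
side 205 258 [76 62 48] [15 94 76]
side 240 218 [53 37 26] [ 12 130  53]
side 158 300 [122  75  41] [ 13 169 122]
side 158 307 [71 45 26] [ 13 162  71]
side 200 355 [115  71  38] [ 13 171 115]
side 250 350 [144 119  75] [ 19 122 144]
side 320 290 [121 100  63] [ 19 122 121]
```

```bash
cat >> g.py <<'E'
def brown(im):
    im=cv2.GaussianBlur(im,(0,0),.6).astype(float); return (im[:,:,0]>1.37*im[:,:,1])&(im[:,:,0]-im[:,:,2]>14)
def mask(im,c,n,p,w,z=0,pad=13):
    s0=cv2.dilate((sil(c,n,p[0],p[1],z,w)>0).astype(np.uint8),np.ones((pad,pad)))
    k=cv2.morphologyEx(brown(im).astype(np.uint8)*s0,cv2.MORPH_CLOSE,np.ones((5,5)))
    nn,l,st,_=cv2.connectedComponentsWithStats(k)
    m=(l==1+np.argmax(st[1:,4])).astype(np.uint8)
    if n!="topblock":
        h=cv2.convexHull(np.argwhere(m)[:,::-1].astype(np.int32)); cv2.fillConvexPoly(m,h,1)
    return m.astype(np.float32)
E
cat > m.py <<'E'
from g import *
d=np.load("ims0.npz"); ims={c:d[c] for c in d}
seed=dict(podium=(322,172),midblock=(193,179),topblock=(256,173),drum=(123,210),dome=(119,282))
yaw=dict(podium=0,midblock=-.3,topblock=-.2,drum=0,dome=0)
V={c:ims[c][:,:,::-1].copy() for c in ims}
for n,uv in seed.items():
    p=ray("top",uv,.03)
    masks={c:mask(ims[c],c,n,p,yaw[n]) for c in ims}
    a,e=fit(n,masks,[p[0],p[1],yaw[n],0.]); b,e2=fit(n,masks,[p[0],p[1],yaw[n]],0.)
    ct=[np.round(fit(n,{c:masks[c]},[p[0],p[1],yaw[n]],0.)[0],4) for c in masks]
    print(n,np.round(a,4),round(e,3),np.round(b,4),round(e2,3),"top/side only",*ct,flush=True)
    for c in V:
        for q,col in((masks[c]>.5,(0,255,0)),(sil(c,n,b[0],b[1],0,np.radians(b[2]))>.5,(0,0,255))):
            cn,_=cv2.findContours(q.astype(np.uint8),0,2); cv2.drawContours(V[c],cn,-1,col,1)
for k,uv,w in(("rect",(359,265),.15),("disc",(221,280),0)):
    p=ray("top",uv,.01)
    for r in (fitplot(ims,k,[p[0],p[1],w]),fitplot(ims,k,[p[0],p[1],w],.01),*[fitplot({c:ims[c]},k,[p[0],p[1],w],.01) for c in ims]): print(k,np.round(r[0],4),round(r[1],2),flush=True)
cv2.imwrite("pics/fit.png",np.vstack([cv2.resize(V["top"][120:310,95:395],(600,380)),cv2.resize(V["side"][160:375,120:320],(232,220)).repeat(1,0) if 0 else cv2.resize(V["side"][165:375,125:425],(600,420))])[:800])
cv2.imwrite("pics/tb.png",np.hstack([cv2.resize(ims["top"][150:200,230:290,::-1],(480,400)),cv2.resize(ims["side"][195:235,222:262,::-1],(300,400))]))
a=cv2.imread("pics/fit.png");cv2.imwrite("pics/fit2.png",np.hstack([cv2.resize(a[:380],(400,253)),cv2.resize(a[380:],(400,253))]) if 0 else cv2.resize(a,(450,600)))
E
python3 m.py
```

```text
podium [ 6.7840e-01 -7.4300e-02 -2.5904e+00 -2.0000e-03] 0.2 [ 0.6781 -0.074  -2.7337  0.    ] 0.202 top/side only [ 0.6779 -0.0739 -2.2892  0.    ] [ 0.6777 -0.0759 -7.6399  0.    ]
midblock [ 6.57200e-01  2.12500e-01 -1.57201e+01  1.70000e-03] 0.331 [  0.6576   0.2123 -15.6047   0.    ] 0.332 top/side only [  0.6574   0.2139 -15.8571   0.    ] [  0.6598   0.2096 -19.0553   0.    ]
topblock [ 6.76400e-01  7.25000e-02 -1.19116e+01 -2.20000e-03] 0.49 [  0.6748   0.0727 -13.7952   0.    ] 0.491 top/side only [ 0.6748  0.0731 -7.1692  0.    ] [  0.6767   0.0689 -23.344    0.    ]
drum [ 5.8640e-01  3.6280e-01  4.5414e+00 -2.7000e-03] 0.346 [ 0.5872  0.3619 14.075   0.    ] 0.348 top/side only [ 0.587   0.3631 11.0108  0.    ] [ 0.5902  0.3589 14.0586  0.    ]
dome [ 4.2890e-01  3.6850e-01  1.7194e+00 -7.0000e-04] 0.321 [0.429  0.3683 1.1401 0.    ] 0.321 top/side only [0.4289 0.3686 1.7977 0.    ] [0.4297 0.3662 9.9499 0.    ]
rect [ 0.4739 -0.1534  8.4192  0.0189] -33.73
rect [ 0.4741 -0.1547  6.8516  0.01  ] -31.43
rect [ 4.75300e-01 -1.55700e-01  1.01687e+01  1.00000e-02] -20.1
rect [ 0.4732 -0.1569 -0.002   0.01  ] -12.66
disc [ 0.437   0.1482 -0.0531  0.0111] -35.82
disc [0.4371 0.1483 0.0031 0.01  ] -35.6
disc [0.4372 0.1487 0.0039 0.01  ] -23.86
disc [ 0.4023  0.1732 -0.021   0.01  ] -19.78
```

View pics/fit2.png

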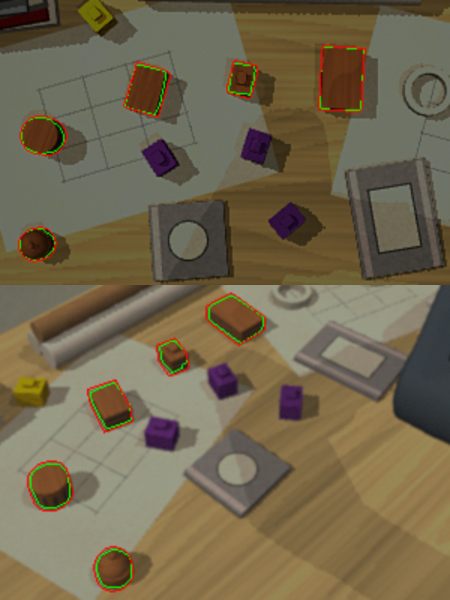

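View pics/tb.png

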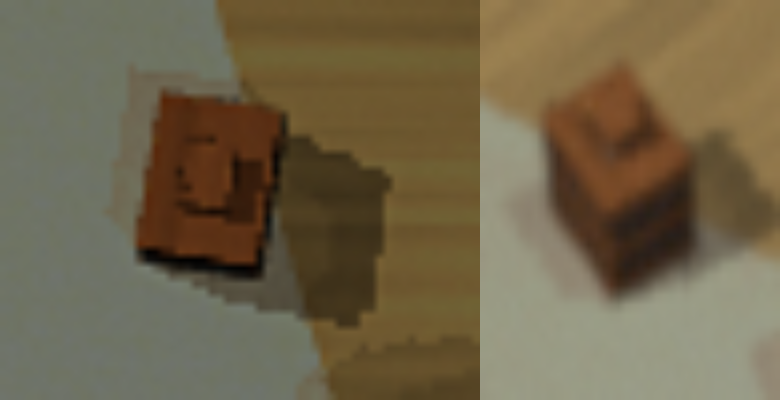

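The crop confirms the brown block with the roof box at (256,173) as the topblock. The dark window bands shrink the masks, so I'll fit the bright top faces instead.

```bash
cat >> g.py <<'E'
H=dict(podium=.03,midblock=.032,topblock=.034,drum=.04)
def topface(n):
    P=S[n]; return P[4:8] if n!="drum" else P[40:]
def facemask(im,c,n,p,w,z=0,pad=9):
    P=place(topface(n),p[0],p[1],z,w); h=cv2.convexHull(proj(c,P).astype(np.float32))
    s0=cv2.fillConvexPoly(np.zeros((420,560),np.uint8),np.round(h).astype(np.int32),1)
    R=im[:,:,0].astype(float); med=np.median(R[(s0>0)&brown(im)])
    k=((R>.72*med)&brown(im)).astype(np.uint8)*cv2.dilate(s0,np.ones((pad,pad)))
    k=cv2.morphologyEx(cv2.morphologyEx(k,cv2.MORPH_CLOSE,np.ones((7,7))),cv2.MORPH_OPEN,np.ones((5,5)))
    nn,l,st,_=cv2.connectedComponentsWithStats(k); return (l==1+np.argmax(st[1:,4])).astype(np.float32)
def facefit(n,masks,p,w,z=0):
    def f(q):
        e=0
        for c,m in masks.items():
            h=cv2.convexHull(proj(c,place(topface(n),q[0]/100,q[1]/100,z,q[2])).astype(np.float32))
            b=cv2.fillConvexPoly(np.zeros((420,560),np.uint8),np.round(h*256).astype(np.int32),255,cv2.LINE_AA,8)/255.
            e+=1-np.minimum(b,m).sum()/np.maximum(b,m).sum()
        return e
    rs=[minimize(f,[p[0]*100,p[1]*100,w+dw],method="Nelder-Mead",options=dict(initial_simplex=np.array([p[0]*100,p[1]*100,w+dw])+np.r_[np.zeros((1,3)),np.diag([.8,.8,.2])],xatol=.003,fatol=1e-4)) for dw in(-.2,0,.2)]
    r=min(rs,key=lambda r:r.fun); return np.r_[r.x[:2]*10,np.degrees(r.x[2])].round(1),round(r.fun,3)
def plotfit(ims,k,uv=None,w=.17):
    p=ray("top",uv or ((359,265) if k=="rect" else (221,280)),.01)
    return fitplot(ims,k,[p[0],p[1],w],.01)
E
cat > m2.py <<'E'
from g import *
d=np.load("ims0.npz"); ims={c:d[c] for c in d}
E0=dict(podium=(.678,-.074,-.045),midblock=(.6576,.2125,-.275),topblock=(.6755,.0725,-.2),drum=(.587,.362,0))
for n,p in E0.items():
    M={c:facemask(ims[c],c,n,p,p[2]) for c in ims}
    print(n,*[facefit(n,{c:M[c] for c in cs},p,p[2]) for cs in(("top","side"),("top",),("side",))],flush=True)
for w in(.1,.17,.25): print(fitplot({"top":ims["top"]},"rect",[.475,-.156,w],.01),fitplot({"side":ims["side"]},"rect",[.475,-.156,w],.01))
print(fitplot({"side":ims["side"]},"disc",[.437,.148,0],.01))
s=monitor.observe();print(s["t"])
cv2.imwrite("pics/pl.png",np.hstack([cv2.resize(ims["top"][220:310,315:400,::-1],(400,424)),cv2.resize(ims["side"][180:250,310:380,::-1],(400,424))]))
E
python3 m2.py
```

```text
podium (array([676.4, -71.8,  -1.5]), np.float64(0.325)) (array([677.7, -73.6,  -2.4]), np.float64(0.093)) (array([675.8, -67.3,  -8.5]), np.float64(0.183))
midblock (array([656.2, 212.9, -12.2]), np.float64(0.327)) (array([657. , 213.4, -14. ]), np.float64(0.143)) (array([655. , 212.8, -13.4]), np.float64(0.182))
topblock (array([673.3,  73.3,  -7.2]), np.float64(0.437)) (array([675. ,  73.8,  -7.3]), np.float64(0.207)) (array([672.5,  73.2,  -8.6]), np.float64(0.222))
drum (array([586. , 362.5,  21.1]), np.float64(0.306)) (array([586. , 362.7, -15.9]), np.float64(0.141)) (array([585.2, 362.2,   1.1]), np.float64(0.164))
(array([ 4.75283573e-01, -1.55680226e-01,  1.02270834e+01,  1.00000000e-02]), np.float64(-20.10516357421875)) (array([ 0.47363204, -0.15660553, -3.02366672,  0.01      ]), np.float64(-12.845532417297363))
(array([ 4.75317924e-01, -1.55769463e-01,  1.02708591e+01,  1.00000000e-02]), np.float64(-20.100187301635742)) (array([ 0.4728717 , -0.15661987,  1.12847166,  0.01      ]), np.float64(-12.531758308410645))
(array([ 4.75283573e-01, -1.55680226e-01,  1.02270834e+01,  1.00000000e-02]), np.float64(-20.10516357421875)) (array([ 0.47821995, -0.16244914,  9.90827997,  0.01      ]), np.float64(-12.455452919006348))
(array([ 0.4023675 ,  0.17331122, -0.01721471,  0.01      ]), np.float64(-19.782651901245117))
1.5
```

View pics/pl.png

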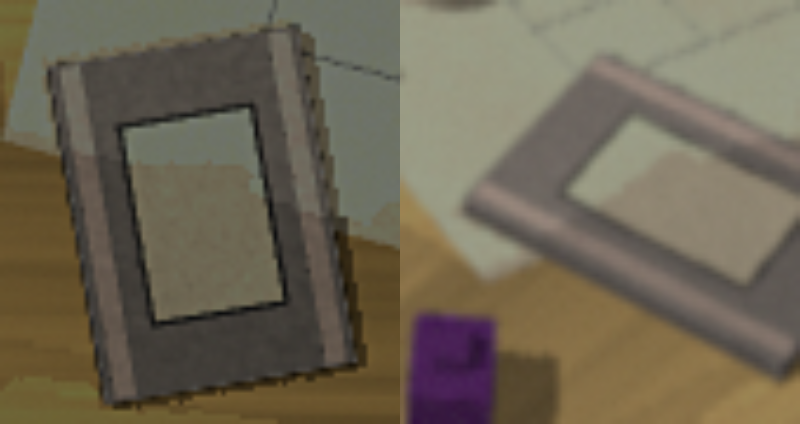

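Top-camera results: rectangular plot at (475.3, −155.7) mm with yaw 10.2°, podium at (677.7, −73.7) mm with yaw −2.4°. I'll write the planner and start moving.

```bash
cat > plan.py <<'E'
# usage: plan.py x y z yaw [x y z yaw ...]  (mm, deg; TCP) -> tool-frame travel/twist from the present pose
import sys,numpy as np
from workcell import monitor
s=monitor.observe(); p=np.array(s["ee_pos"])*1e3; q=s["tool_rot"]
psi=np.degrees(2*np.arctan2(q[1],q[0])); c,n=np.cos(np.radians(psi)),np.sin(np.radians(psi))
R=np.array([[c,n,0],[n,-c,0],[0,0,-1]])
print("t",round(s["t"],2),"p",p.round(1),"yaw",round((psi+180)%360-180,2),"q",np.round(q,4),"F",np.round(s["wrist_force"],1),"open",round(s["opening"]*1e3,1),"grip",round(float(np.max(s["grasp_force"])),1))
a=list(map(float,sys.argv[1:]))
for i in range(0,len(a),4):
    d=R@(np.array(a[i:i+3])-p); th=(psi-a[i+3]+90)%180-90
    print("travel",d.round(1),"twist",round(th,1),"rows>=",round(max(np.linalg.norm(d)/41.7,abs(th)/7.16),1))
E
python3 plan.py 677.5 -73.5 260 -2.4
```

```text
t 1.5 p [ 210.7 -588.4  404.7] yaw 19.7 q [ 0.9853  0.171   0.     -0.    ] F [-0.4  0.4  0.9] open 85.4 grip 0.0
travel [ 613.  -327.4  144.7] twist 22.1 rows>= 17.0
```

Request:
jog_arm(travel=[[35, -19, 8], [70, -37, 17], [105, -56, 25], [140, -75, 33], [175, -94, 41], [210, -112, 50], [245, -131, 58], [280, -150, 66], [315, -168, 75], [350, -187, 83], [385, -206, 91], [420, -225, 100]], twist=[[0, 0, 2], [0, 0, 4], [0, 0, 6], [0, 0, 8], [0, 0, 10], [0, 0, 12], [0, 0, 14], [0, 0, 16], [0, 0, 18], [0, 0, 20], [0, 0, 22], [0, 0, 22]], jaw=1, squeeze=40)

```text
t: 2.5
ee_pos: [0.5315, -0.2335, 0.3046]
tool_rot: [1.0, -0.021, 0.0, 0.0]
wrist_force: [1.2, -0.6, -0.3]
opening: 0.0856
grasp_force: 0.0
```

```bash
python3 plan.py 677.5 -73.5 230 -2.4 677.5 -73.5 171 -2.4
```

```text
t 2.5 p [ 531.5 -233.5  304.6] yaw -2.38 q [ 9.998e-01 -2.070e-02  4.000e-04  3.000e-04] F [ 1.2 -0.6 -0.3] open 85.6 grip 0.0
travel [ 139.2 -165.9   74.6] twist 0.0 rows>= 5.5
travel [ 139.2 -165.9  133.6] twist 0.0 rows>= 6.1
```

Request:
jog_arm(travel=[[35, -42, 19], [70, -84, 38], [106, -126, 56], [130, -155, 70], [139, -166, 78], [140.5, -167.5, 90], [140.5, -167.5, 105], [140.5, -167.5, 118], [140.5, -167.5, 128], [140.5, -167.5, 133.5], [140.5, -167.5, 133.5], [140.5, -167.5, 133.5]], twist=[[0, 0, 0], [0, 0, 0], [0, 0, 0], [0, 0, 0], [0, 0, 0], [0, 0, 0], [0, 0, 0], [0, 0, 0], [0, 0, 0], [0, 0, 0], [0, 0, 0], [0, 0, 0]])

```text
t: 3.5
ee_pos: [0.677, -0.0746, 0.1715]
tool_rot: [1.0, -0.021, -0.0, 0.0]
wrist_force: [-0.0, -0.1, 0.1]
opening: 0.0854
grasp_force: 0.0
```

```bash
python3 plan.py 677.5 -73.5 171 -2.4
```

```text
t 3.5 p [677.  -74.6 171.5] yaw -2.41 q [ 9.998e-01 -2.100e-02 -1.000e-04  0.000e+00] F [-0.  -0.1  0.1] open 85.4 grip 0.0
travel [ 0.4 -1.1  0.5] twist -0.0 rows>= 0.0
```

```bash
python3 plan.py 474.6 -155.8 240 10.25 474.6 -155.8 183 10.25
```

```text
t 3.5 p [677.  -74.6 171.5] yaw -2.41 q [ 9.998e-01 -2.100e-02 -1.000e-04  0.000e+00] F [-0.  -0.1  0.1] open 85.4 grip 0.0
travel [-198.9   89.6  -68.5] twist -12.7 rows>= 5.5
travel [-198.9   89.6  -11.5] twist -12.7 rows>= 5.2
```

Request:
jog_arm(travel=[[0, 0, 0], [0, 0, 0], [0, 0, 0], [0, 0, 0], [0, 0, 0], [0, 0, 0], [0, 0, -10], [0, 0, -25], [0, 0, -45], [0, 0, -60], [0, 0, -65], [0, 0, -65]], twist=[[0, 0, 0], [0, 0, 0], [0, 0, 0], [0, 0, 0], [0, 0, 0], [0, 0, 0], [0, 0, 0], [0, 0, 0], [0, 0, 0], [0, 0, 0], [0, 0, 0], [0, 0, 0]], jaw=-1, squeeze=40)

```text
t: 4.5
ee_pos: [0.6781, -0.0732, 0.2388]
tool_rot: [1.0, -0.02, 0.002, 0.0]
wrist_force: [0.5, 0.6, -0.5]
opening: 0.0594
grasp_force: 43.7
```

```bash
python3 plan.py 474.6 -155.8 235 10.25 474.6 -155.8 183 10.25
```

```text
t 4.5 p [678.1 -73.2 238.8] yaw -2.29 q [ 9.998e-01 -2.000e-02  2.100e-03  5.000e-04] F [ 0.5  0.6 -0.5] open 59.4 grip 43.7
travel [-200.    90.6    3.8] twist -12.5 rows>= 5.3
travel [-200.    90.6   55.8] twist -12.5 rows>= 5.4
```

Request:
jog_arm(travel=[[-15, 7, 0], [-45, 20, 0], [-80, 36, 0], [-115, 52, 0], [-148, 67, 0], [-175, 79, 0], [-192, 86, 0], [-199, 89.5, 0], [-199, 89.5, 10], [-199, 89.5, 25], [-199, 89.5, 40], [-199, 89.5, 40]], twist=[[0, 0, -1], [0, 0, -3], [0, 0, -5], [0, 0, -7], [0, 0, -9], [0, 0, -11], [0, 0, -12.6], [0, 0, -12.6], [0, 0, -12.6], [0, 0, -12.6], [0, 0, -12.6], [0, 0, -12.6]])

```text
t: 5.5
ee_pos: [0.4757, -0.1543, 0.1935]
tool_rot: [0.996, 0.09, -0.001, -0.001]
wrist_force: [-0.5, 0.1, -0.9]
opening: 0.0592
grasp_force: 43.6
```

```bash
python3 plan.py 474.6 -155.8 182 10.25
```

```text
t 5.5 p [ 475.7 -154.3  193.5] yaw 10.29 q [ 9.96e-01  8.97e-02 -1.10e-03 -9.00e-04] F [-0.5  0.1 -0.9] open 59.2 grip 43.6
travel [-1.3  1.3 11.5] twist 0.0 rows>= 0.3
```

Request:
jog_arm(travel=[[0, 0, 5], [0, 0, 9], [0, 0, 9], [0, 0, 9]], twist=[[0, 0, 0], [0, 0, 0], [0, 0, 0], [0, 0, 0]])

```text
t: 5.83
ee_pos: [0.4753, -0.1546, 0.1873]
tool_rot: [0.996, 0.09, 0.0, 0.0]
wrist_force: [-0.5, -0.2, -1.6]
opening: 0.0595
grasp_force: 43.6
```

```bash
python3 plan.py 474.6 -155.8 182 10.25
```

```text
t 5.83 p [ 475.3 -154.6  187.3] yaw 10.32 q [9.959e-01 8.990e-02 2.000e-04 1.000e-04] F [-0.5 -0.2 -1.6] open 59.5 grip 43.6
travel [-0.9  1.1  5.3] twist 0.1 rows>= 0.1
```

Request:
jog_arm(travel=[[-1, 1, 2], [-1, 1, 5], [-1, 1, 6], [-1, 1, 6]], twist=[[0, 0, 0], [0, 0, 0], [0, 0, 0], [0, 0, 0]])

```text
t: 6.17
ee_pos: [0.4743, -0.1561, 0.1825]
tool_rot: [0.996, 0.09, 0.001, 0.001]
wrist_force: [-1.0, 1.8, 9.3]
opening: 0.0592
grasp_force: 44.5
```

Request:
jog_arm(travel=[[0, 0, 0], [0, 0, 0], [0, 0, 0], [0, 0, 0], [0, 0, -10], [0, 0, -40], [0, 0, -80], [0, 0, -100], [0, 0, -100], [0, 0, -100]], twist=[[0, 0, 0], [0, 0, 0], [0, 0, 0], [0, 0, 0], [0, 0, 0], [0, 0, 0], [0, 0, 0], [0, 0, 0], [0, 0, 0], [0, 0, 0]], jaw=1)

```text
t: 7.0
ee_pos: [0.4743, -0.1559, 0.2829]
tool_rot: [0.996, 0.09, 0.001, 0.001]
wrist_force: [-0.8, 0.2, -0.5]
opening: 0.0855
grasp_force: 0.0
```

```bash
python3 plan.py 657 213.4 235 -15 657 213.4 170 -15
```

```text
t 7.0 p [ 474.3 -155.9  282.9] yaw 10.3 q [0.996  0.0898 0.0015 0.001 ] F [-0.8  0.2 -0.5] open 85.5 grip 0.0
travel [ 245.8 -330.7   47.9] twist 25.3 rows>= 9.9
travel [ 245.8 -330.7  112.9] twist 25.3 rows>= 10.2
```

Request:
jog_arm(travel=[[15, -20, 2], [40, -54, 7], [66, -88, 13], [92, -123, 19], [118, -158, 25], [144, -194, 30], [170, -229, 35], [195, -263, 40], [218, -294, 45], [237, -319, 50], [246, -331, 55], [246, -331, 58]], twist=[[0, 0, 2], [0, 0, 5], [0, 0, 8], [0, 0, 11], [0, 0, 14], [0, 0, 17], [0, 0, 20], [0, 0, 22], [0, 0, 24], [0, 0, 25.3], [0, 0, 25.3], [0, 0, 25.3]])

```text
t: 8.0
ee_pos: [0.6572, 0.2179, 0.2205]
tool_rot: [0.992, -0.128, -0.001, -0.0]
wrist_force: [-0.2, -0.1, 0.1]
opening: 0.0853
grasp_force: 0.0
```

```bash
cat > look.py <<'E'
import sys
from g import *
# look.py tag [n x y yaw z]...
a=sys.argv[2:]; ims={c:shot(c) for c in("top","side")}; np.savez(f"ims_{sys.argv[1]}.npz",**ims)
for i in range(0,len(a),5):
    n=a[i]; x,y,w,z=map(float,a[i+1:i+5]); p=(x/1e3,y/1e3); w=np.radians(w); z/=1e3
    M={c:facemask(ims[c],c,n,p,w,z) for c in ims}
    print(n,*[facefit(n,{c:M[c]},p,w,z) for c in ims])
E
python3 look.py a podium 475.3 -155.7 10.25 10; python3 plan.py 657 213.4 170 -15
python3 - <<'E'
import numpy as np,cv2
d=np.load("ims_a.npz")
cv2.imwrite("pics/pa.png",np.hstack([cv2.resize(d["top"][220:310,315:400,::-1],(400,424)),cv2.resize(d["side"][180:250,310:380,::-1],(400,424))]))
E
```

```text
t 8.4 p [657.  212.4 223.6] yaw -15.11 q [ 9.913e-01 -1.315e-01 -1.000e-04  1.000e-04] F [-1.3 -1.   0.3] open 85.5 grip 0.0
travel [-0.2 -1.  53.6] twist -0.1 rows>= 1.3
  return _methods._mean(a, axis=axis, dtype=dtype,
  ret = ret.dtype.type(ret / rcount)
Traceback (most recent call last):
  File "look.py", line 7, in <module>
    M={c:facemask(ims[c],c,n,p,w,z) for c in ims}
         ~~~~~~~~^^^^^^^^^^^^^^^^^^
  File "g.py", line 87, in facemask
    nn,l,st,_=cv2.connectedComponentsWithStats(k); return (l==1+np.argmax(st[1:,4])).astype(np.float32)
                                                                ~~~~~~~~~^^^^^^^^^^
ValueError: attempt to get argmax of an empty sequence
```

View pics/pa.png

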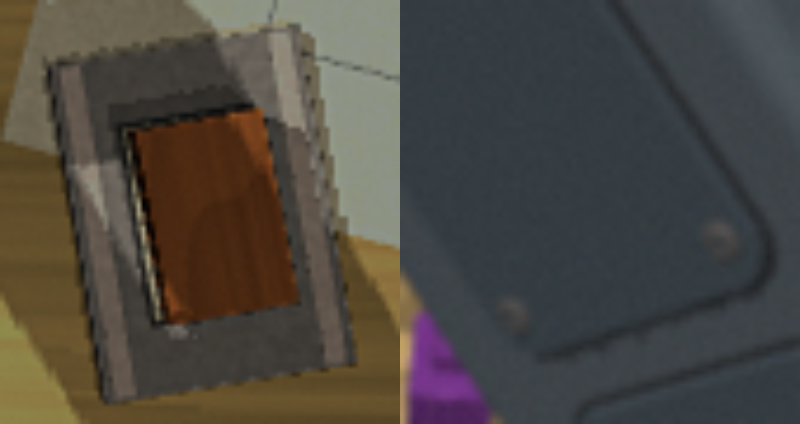

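The top view shows the podium on the plot with a narrow pale strip of plot along its left edge. The arm blocks the side view. I'll measure the offset.

```bash
sed -i 's/    M={c:facemask.*/    M={}\n    for c in ims:\n        try: M[c]=facemask(ims[c],c,n,p,w,z)\n        except Exception: pass/; s/for c in ims\])/for c in M])/; s/ims={c:shot(c) for c in("top","side")}; np.savez(f"ims_{sys.argv\[1\]}.npz",\*\*ims)/f=f"ims_{sys.argv[1]}.npz"\nimport os\nif os.path.exists(f): d=np.load(f); ims={c:d[c] for c in d}\nelse: ims={c:shot(c) for c in ("top","side")}; np.savez(f,**ims)/' look.py
cat >> look.py <<'E'
    for c in M: # thresholds for robustness
        print(c,M[c].sum())
E
python3 look.py a podium 475.3 -155.7 10.25 10
python3 - <<'E'
from g import *
d=np.load("ims_a.npz"); ims={"top":d["top"]}
M=mask(ims["top"],"top","podium",(.4753,-.1557),.18,.01)
print(fit("podium",{"top":M},[.4753,-.1557,.18],.01))
# edge-profile: plot-frame rows through the centre
im=d["top"]; w=np.radians(10.25); i0=np.load("ims0.npz")["top"]
for nm,I in(("before",i0),("after",im)):
    for axis in(1,0):
        t=np.arange(-.042 if axis else -.058,.043 if axis else .059,.002); acc=0
        for o in np.linspace(-.02,.02,21):
            P=np.zeros((len(t),3)); P[:,axis]=t; P[:,1-axis]=o
            uv=proj("top",place(P,.4753,-.1557,.01,w)).astype(np.float32).reshape(-1,1,2)
            acc=acc+cv2.remap(I,uv,None,cv2.INTER_LINEAR)[:,0,:2].astype(float)/21
        print(nm,"xy"[axis],[(round(a*1e3),int(r),int(g)) for a,(r,g) in zip(t,acc) if abs(a)>.024+(axis==0)*.014])
E
```

```text
podium (array([ 474.3, -156.5,    9.5]), np.float64(0.101))
top 1141.0
(array([ 4.74236796e-01, -1.56774644e-01,  1.10056749e+01,  1.00000000e-02]), np.float64(0.057234605759912016))
before y [(-42, 75, 71), (-40, 71, 66), (-38, 71, 67), (-36, 72, 68), (-34, 75, 70), (-32, 55, 52), (-30, 36, 36), (-28, 95, 95), (-26, 113, 111), (24, 109, 102), (26, 109, 102), (28, 111, 105), (30, 114, 107), (32, 70, 66), (34, 35, 34), (36, 60, 56), (38, 67, 63), (40, 67, 63), (42, 66, 62)]
before x [(-58, 63, 59), (-56, 63, 58), (-54, 64, 60), (-52, 66, 61), (-50, 52, 49), (-48, 30, 29), (-46, 87, 83), (-44, 112, 106), (-42, 110, 105), (-40, 109, 103), (38, 110, 115), (40, 112, 117), (42, 114, 120), (44, 74, 77), (46, 41, 40), (48, 72, 68), (50, 80, 75), (52, 79, 75), (54, 79, 74), (56, 78, 73), (58, 77, 73)]
after y [(-42, 66, 62), (-40, 62, 60), (-38, 60, 59), (-36, 64, 51), (-34, 90, 49), (-32, 79, 41), (-30, 71, 38), (-28, 73, 39), (-26, 72, 38), (24, 70, 36), (26, 31, 14), (28, 34, 22), (30, 113, 103), (32, 94, 90), (34, 48, 47), (36, 87, 82), (38, 106, 99), (40, 101, 96), (42, 94, 88)]
after x [(-58, 63, 59), (-56, 64, 60), (-54, 66, 63), (-52, 63, 62), (-50, 60, 49), (-48, 72, 39), (-46, 72, 37), (-44, 73, 39), (-42, 74, 39), (-40, 73, 39), (38, 76, 40), (40, 81, 42), (42, 65, 37), (44, 32, 28), (46, 24, 25), (48, 46, 44), (50, 51, 47), (52, 49, 46), (54, 48, 45), (56, 53, 50), (58, 63, 59)]
  return _methods._mean(a, axis=axis, dtype=dtype,
  ret = ret.dtype.type(ret / rcount)
```

Run:
```python
from g import *
im=np.load("ims0.npz")["top"]; B=bh(im)
def run(k,p0):
    t=np.linspace(-1,1,60); o=0*t
    def f(p):
        if k=="rect": a,b=p[3]/200,p[4]/200; P=np.r_[np.c_[t*a,o+b,o],np.c_[t*a,o-b,o],np.c_[o+a,t*b,o],np.c_[o-a,t*b,o]]
        else: P=cyl(p[2]/100,0,0)[:39]
        uv=proj("top",place(P,p[0]/100,p[1]/100,.01,p[-1] if k=="rect" and 0 else (p[2] if k=="rect" else 0))).astype(np.float32).reshape(-1,1,2)
        return -cv2.remap(B,uv,None,cv2.INTER_LINEAR).mean()
    best=min((minimize(f,np.array(p0)+np.random.randn(len(p0))*([.15,.15,.04,.2,.2] if k=="rect" else [.2,.2,.2]),method="Nelder-Mead",options=dict(xatol=.003,fatol=1e-3)) for _ in range(25)),key=lambda r:r.fun)
    print(k,best.x.round(3),best.fun)
run("rect",[47.4,-15.45,.178,9.4,6.4]); run("disc",[43.7,14.85,6.2])
```

```text
rect [ 47.378 -15.43    0.175   9.368   6.462] -30.066930770874023
disc [43.716 14.851  5.77 ] -24.661108016967773
```

Refit with the drawn line width: the plot is at (473.8, −154.3) with yaw 10.0°, so the podium is about 2.4 mm off. I'll re-grip it and shift it before stacking.

```bash
python3 plan.py 474.4 -156.1 235 10.2 474.4 -156.1 182 10.2
```

```text
t 8.4 p [657.  212.4 223.6] yaw -15.11 q [ 9.913e-01 -1.315e-01 -1.000e-04  1.000e-04] F [-1.3 -1.   0.3] open 85.5 grip 0.0
travel [-80.2 403.3 -11.4] twist -25.3 rows>= 9.9
travel [-80.2 403.3  41.6] twist -25.3 rows>= 9.9
```

Request:
jog_arm(travel=[[-4, 20, -12], [-11, 55, -12], [-19, 95, -12], [-27, 135, -12], [-35, 175, -12], [-43, 215, -12], [-51, 255, -12], [-59, 295, -12], [-67, 335, -12], [-74, 370, -12], [-79, 395, -12], [-80, 403.5, -12]], twist=[[0, 0, -3], [0, 0, -6], [0, 0, -9], [0, 0, -12], [0, 0, -15], [0, 0, -18], [0, 0, -20], [0, 0, -22], [0, 0, -24], [0, 0, -25.3], [0, 0, -25.3], [0, 0, -25.3]])

```text
t: 9.4
ee_pos: [0.4737, -0.1589, 0.2358]
tool_rot: [0.996, 0.087, 0.0, 0.0]
wrist_force: [0.4, 0.4, 0.4]
opening: 0.0858
grasp_force: 0.0
```

Request:
jog_arm(travel=[[0, 0, 5], [0, 0, 20], [0, 0, 38], [0, 0, 50], [0, 0, 53.5], [0, 0, 53.5], [0, 0, 53.5]], twist=[[0, 0, 0], [0, 0, 0], [0, 0, 0], [0, 0, 0], [0, 0, 0], [0, 0, 0], [0, 0, 0]])

```text
t: 9.98
ee_pos: [0.4757, -0.1545, 0.1818]
tool_rot: [0.996, 0.09, 0.0, -0.0]
wrist_force: [-0.1, -0.8, 0.4]
opening: 0.0854
grasp_force: 0.0
```

```bash
python3 plan.py 474.4 -156.1 182 10.2
```

```text
t 9.98 p [ 475.7 -154.5  181.8] yaw 10.37 q [ 0.9959  0.0903  0.     -0.    ] F [-0.1 -0.8  0.4] open 85.4 grip 0.0
travel [-1.5  1.4 -0.2] twist 0.2 rows>= 0.0
```

Request:
jog_arm(travel=[[0, 0, 0], [0, 0, 0], [0, 0, 0], [0, 0, 0], [0, 0, 0], [0, 0, -2], [0, -1, -2], [0, -1, -2], [0, -1, -1], [0, -1, 0], [0, -1, 0], [0, -1, 0]], twist=[[0, 0, 0], [0, 0, 0], [0, 0, 0], [0, 0, 0], [0, 0, 0], [0, 0, 0], [0, 0, 0.3], [0, 0, 0.3], [0, 0, 0.3], [0, 0, 0.3], [0, 0, 0.3], [0, 0, 0.3]], jaw=-1)

```text
t: 10.98
ee_pos: [0.4749, -0.1542, 0.1826]
tool_rot: [0.996, 0.087, 0.0, 0.0]
wrist_force: [-2.2, 0.3, 10.7]
opening: 0.0594
grasp_force: 44.6
```

Request:
jog_arm(travel=[[0, 0, 0], [0, 0, 0], [0, 0, 0], [0, 0, 0], [0, 0, -10], [0, 0, -40], [0, 0, -75], [0, 0, -80], [0, 0, -80], [0, 0, -80]], twist=[[0, 0, 0], [0, 0, 0], [0, 0, 0], [0, 0, 0], [0, 0, 0], [0, 0, 0], [0, 0, 0], [0, 0, 0], [0, 0, 0], [0, 0, 0]], jaw=1)

```text
t: 11.82
ee_pos: [0.475, -0.1542, 0.2622]
tool_rot: [0.996, 0.087, 0.0, 0.0]
wrist_force: [-1.2, -0.6, -0.1]
opening: 0.0857
grasp_force: 0.0
```

```bash
python3 plan.py 657 213.4 235 -15
```

```text
t 11.82 p [ 475.  -154.2  262.2] yaw 10.0 q [9.962e-01 8.720e-02 4.000e-04 3.000e-04] F [-1.2 -0.6 -0.1] open 85.7 grip 0.0
travel [ 243.1 -330.4   27.2] twist 25.0 rows>= 9.9
```

Request:
jog_arm(travel=[[15, -20, 2], [40, -54, 4], [66, -88, 7], [92, -123, 10], [118, -158, 13], [144, -194, 17], [170, -229, 20], [195, -263, 24], [218, -294, 28], [235, -319, 32], [243, -330.5, 36], [243, -330.5, 38]], twist=[[0, 0, 2], [0, 0, 5], [0, 0, 8], [0, 0, 11], [0, 0, 14], [0, 0, 17], [0, 0, 20], [0, 0, 22], [0, 0, 24], [0, 0, 25], [0, 0, 25], [0, 0, 25]])

```text
t: 12.82
ee_pos: [0.6571, 0.2173, 0.2208]
tool_rot: [0.992, -0.128, -0.001, -0.0]
wrist_force: [0.0, -0.1, -0.8]
opening: 0.0855
grasp_force: 0.0
```

```bash
python3 look.py b podium 473.8 -154.3 10 10 2>/dev/null
python3 - <<'E'
from g import *
d=np.load("ims_b.npz"); 
M=mask(d["top"],"top","podium",(.4738,-.1543),.175,.01)
print(fit("podium",{"top":M},[.4738,-.1543,.175],.01))
E
python3 plan.py 657 213.4 170 -15
```

```text
podium (array([ 472.5, -153.7,    9.3]), np.float64(0.08))
top 1177.0
(array([ 4.73083950e-01, -1.54994725e-01,  1.05821558e+01,  1.00000000e-02]), np.float64(0.058943130638784536))
t 13.22 p [657. 212. 224.] yaw -15.11 q [ 9.913e-01 -1.315e-01 -1.000e-04  1.000e-04] F [-0.1 -1.6  0.2] open 85.7 grip 0.0
travel [-0.4 -1.4 54. ] twist -0.1 rows>= 1.3
```

Request:
jog_arm(travel=[[0, -1.5, 5], [0, -1.5, 20], [0, -1.5, 38], [0, -1.5, 48], [0, -1.5, 52], [0, -1.5, 52], [0, -1.5, 52]], twist=[[0, 0, 0], [0, 0, 0], [0, 0, 0], [0, 0, 0], [0, 0, 0], [0, 0, 0], [0, 0, 0]])

```text
t: 13.8
ee_pos: [0.6575, 0.2148, 0.1713]
tool_rot: [0.991, -0.131, -0.0, 0.0]
wrist_force: [0.1, 0.7, 0.2]
opening: 0.0852
grasp_force: 0.0
```

Request:
jog_arm(travel=[[0, 0, 0], [0, 0, 0], [0, 0, 0], [0, 0, 0], [0, 0, 0], [0, 0, 0], [0, 0, 0], [0, 0, -15], [0, 0, -45], [0, 0, -80], [0, 0, -90], [0, 0, -90]], twist=[[0, 0, 0], [0, 0, 0], [0, 0, 0], [0, 0, 0], [0, 0, 0], [0, 0, 0], [0, 0, 0], [0, 0, 0], [0, 0, 0], [0, 0, 0], [0, 0, 0], [0, 0, 0]], jaw=-1)

```text
t: 14.8
ee_pos: [0.6587, 0.2151, 0.2662]
tool_rot: [0.991, -0.131, 0.004, -0.001]
wrist_force: [1.1, 0.1, -1.0]
opening: 0.0457
grasp_force: 42.1
```

```bash
python3 plan.py 473 -154.4 262 10.0
```

```text
t 14.8 p [658.7 215.1 266.2] yaw -15.0 q [ 0.9914 -0.1305  0.0038 -0.0011] F [ 1.1  0.1 -1. ] open 45.7 grip 42.1
travel [-83.8 405.    4.2] twist -25.0 rows>= 9.9
```

Request:
jog_arm(travel=[[-4, 20, -3], [-11, 55, -3], [-19, 93, -3], [-27, 132, -3], [-35, 171, -3], [-43, 210, -3], [-51, 250, -3], [-59, 290, -3], [-67, 329, -3], [-74, 364, -3], [-81, 394, -3], [-82.5, 404.5, -3]], twist=[[0, 0, -2], [0, 0, -5], [0, 0, -8], [0, 0, -11], [0, 0, -14], [0, 0, -17], [0, 0, -20], [0, 0, -22], [0, 0, -24], [0, 0, -25], [0, 0, -25], [0, 0, -25]])

```text
t: 15.8
ee_pos: [0.4707, -0.1572, 0.2635]
tool_rot: [0.996, 0.085, -0.002, -0.001]
wrist_force: [-0.0, -0.3, -0.9]
opening: 0.0452
grasp_force: 41.9
```

Request:
jog_arm(travel=[[0, 0, 5], [0, 0, 20], [0, 0, 35], [0, 0, 44], [0, 0, 45], [0, 0, 45], [0, 0, 45]], twist=[[0, 0, 0], [0, 0, 0], [0, 0, 0], [0, 0, 0], [0, 0, 0], [0, 0, 0], [0, 0, 0]])

```text
t: 16.38
ee_pos: [0.4734, -0.1538, 0.2197]
tool_rot: [0.996, 0.088, -0.0, -0.0]
wrist_force: [-0.7, -0.3, -1.2]
opening: 0.0454
grasp_force: 41.9
```

```bash
python3 plan.py 473 -154.4 211 10.0
```

```text
t 16.38 p [ 473.4 -153.8  219.7] yaw 10.07 q [ 9.961e-01  8.770e-02 -0.000e+00 -1.000e-04] F [-0.7 -0.3 -1.2] open 45.4 grip 41.9
travel [-0.5  0.5  8.7] twist 0.1 rows>= 0.2
```

Request:
jog_arm(travel=[[-0.5, 0.5, 2], [-0.5, 0.5, 5], [-0.5, 0.5, 8], [-0.5, 0.5, 9], [-0.5, 0.5, 9]], twist=[[0, 0, 0], [0, 0, 0], [0, 0, 0], [0, 0, 0], [0, 0, 0]])

```text
t: 16.8
ee_pos: [0.4728, -0.1551, 0.2126]
tool_rot: [0.996, 0.088, 0.001, 0.001]
wrist_force: [-1.4, 2.1, 14.3]
opening: 0.0454
grasp_force: 43.7
```

Request:
jog_arm(travel=[[0, 0, 0], [0, 0, 0], [0, 0, 0], [0, 0, 0], [0, 0, -10], [0, 0, -40], [0, 0, -70], [0, 0, -80], [0, 0, -80], [0, 0, -80]], twist=[[0, 0, 0], [0, 0, 0], [0, 0, 0], [0, 0, 0], [0, 0, 0], [0, 0, 0], [0, 0, 0], [0, 0, 0], [0, 0, 0], [0, 0, 0]], jaw=1)

```text
t: 17.63
ee_pos: [0.4725, -0.155, 0.2911]
tool_rot: [0.996, 0.087, 0.001, 0.0]
wrist_force: [-0.9, 0.3, -0.3]
opening: 0.0851
grasp_force: 0.0
```

```bash
python3 plan.py 675 73.7 240 -8
```

```text
t 17.63 p [ 472.5 -155.   291.1] yaw 10.0 q [9.962e-01 8.710e-02 5.000e-04 4.000e-04] F [-0.9  0.3 -0.3] open 85.1 grip 0.0
travel [ 239.1 -190.1   51.1] twist 18.0 rows>= 7.4
```

Request:
jog_arm(travel=[[15, -12, 3], [45, -36, 8], [77, -61, 14], [109, -87, 20], [141, -112, 26], [173, -137, 32], [203, -161, 38], [226, -180, 44], [238, -189, 50], [239, -190, 60], [239, -190, 65], [239, -190, 65]], twist=[[0, 0, 2], [0, 0, 4], [0, 0, 7], [0, 0, 10], [0, 0, 13], [0, 0, 15], [0, 0, 17], [0, 0, 18], [0, 0, 18], [0, 0, 18], [0, 0, 18], [0, 0, 18]])

```text
t: 18.63
ee_pos: [0.673, 0.0728, 0.2222]
tool_rot: [0.998, -0.07, -0.004, 0.0]
wrist_force: [-0.4, 0.2, -0.4]
opening: 0.0855
grasp_force: 0.0
```

```bash
python3 look.py c midblock 473 -154.4 10 40 2>/dev/null
python3 - <<'E'
from g import *
d=np.load("ims_c.npz"); 
M=mask(d["top"],"top","midblock",(.473,-.1544),.175,.04,5)
print(fit("midblock",{"top":M},[.473,-.1544,.175],.04))
cv2.imwrite("pics/pc.png",np.hstack([cv2.resize(d["top"][220:310,315:400,::-1],(400,424)),cv2.resize(d["top"][140:210,225:295,::-1],(400,424))]))
E
python3 plan.py 675 73.7 170 -8
```

```text
midblock (array([ 467.9, -149.6,   10.8]), np.float64(0.302))
top 1114.0
(array([ 0.46975972, -0.15275439, 12.31889613,  0.04      ]), np.float64(0.2674032220092153))
t 19.03 p [675.   72.9 226.5] yaw -8.05 q [ 9.975e-01 -7.020e-02  5.000e-04  0.000e+00] F [-0.2  0.7 -0.4] open 85.4 grip 0.0
travel [-0.2 -0.8 56.5] twist -0.1 rows>= 1.4
```

View pics/pc.png

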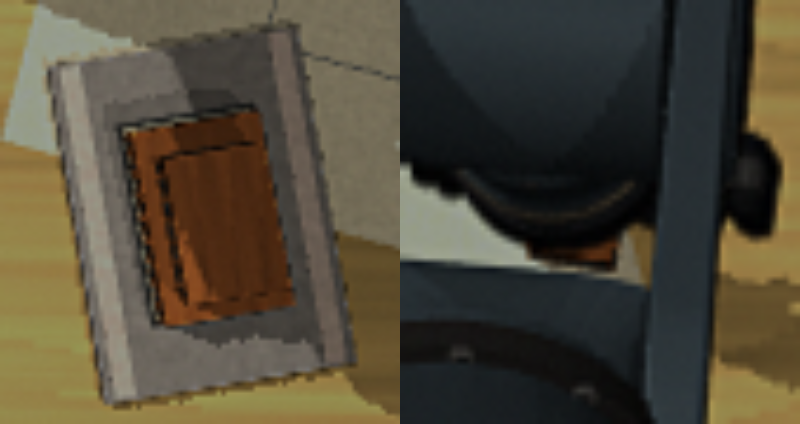

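```bash
cat >> g.py <<'E'
def edgefit(im,c,n,p,w,z,P=None,seed=0):
    """gradient strength along the outline of the top face; p in m, w rad, z of the underside"""
    F=topface(n)[[0,1,3,2]] if P is None else P
    k=np.vstack([np.linspace(F[i],F[(i+1)%4],40,endpoint=False) for i in range(4)]) if len(F)==4 else F
    f32=cv2.GaussianBlur(im,(0,0),.7).astype(np.float32); G=0
    for ch in range(3): G=G+cv2.Sobel(f32[:,:,ch],-1,1,0)**2+cv2.Sobel(f32[:,:,ch],-1,0,1)**2
    G=np.sqrt(G)
    def f(q): return -cv2.remap(G,proj(c,place(k,q[0]/100,q[1]/100,z,q[2])).astype(np.float32).reshape(-1,1,2),None,cv2.INTER_LINEAR).mean()
    r=np.random.default_rng(seed); x0=np.array([p[0]*100,p[1]*100,w])
    b=min((minimize(f,x0+r.normal(size=3)*[.15,.15,.04],method="Nelder-Mead",options=dict(xatol=.003,fatol=1e-2)) for _ in range(20)),key=lambda r:r.fun)
    return np.r_[b.x[:2]*10,np.degrees(b.x[2])].round(1),round(b.fun,1)
E
python3 - <<'E'
from g import *
d=np.load("ims_c.npz")["top"]
print(edgefit(d,"top","midblock",(.473,-.1544),.175,.04)); print(edgefit(d,"top","podium",(.473,-.1544),.175,.01))
print(edgefit(np.load("ims_b.npz")["top"],"top","podium",(.473,-.1544),.175,.01))
i0=np.load("ims0.npz")["top"]
print(edgefit(i0,"top","podium",(.6777,-.0737),-.04,0),edgefit(i0,"top","topblock",(.675,.0737),-.13,0),edgefit(i0,"top","midblock",(.657,.2134),-.26,0),edgefit(i0,"top","drum",(.586,.3627),0,0))
E
```

```text
(array([ 464.8, -157.3,    9.5]), np.float64(-143.0))
(array([ 473.2, -154.7,   10.7]), np.float64(-173.6))
(array([ 473.2, -154.5,   10.8]), np.float64(-166.3))
(array([678.2, -72.8,  -2.6]), np.float64(-160.2)) (array([670.5,  73.2,  -6.1]), np.float64(-233.9)) (array([655.2, 213.7, -13.8]), np.float64(-273.3)) (array([587.3, 359.3,  -0.8]), np.float64(-287.7))
```

```bash
cat >> g.py <<'E'
def profile(I,x,y,w,z,axis,rng,half,c="top",step=.001):
    t=np.arange(rng[0],rng[1],step); acc=0
    for o in np.linspace(-half,half,21):
        P=np.zeros((len(t),3)); P[:,axis]=t; P[:,1-axis]=o
        acc=acc+cv2.remap(I,proj(c,place(P,x,y,z,w)).astype(np.float32).reshape(-1,1,2),None,cv2.INTER_LINEAR)[:,0,0].astype(float)/21
    return " ".join(f"{round(a*1e3)}:{int(v)}" for a,v in zip(t,acc))
E
python3 - <<'E'
from g import *
I=np.load("ims_c.npz")["top"]; w=np.radians(10.2)
a=(.473,-.1544,w)
for ax,n,h,o in((1,23,.02,30),(0,33,.012,45)):
    print("mid top","xy"[ax],profile(I,*a,.072,ax,(-(n+8)/1e3,-(n-8)/1e3),h),"|",profile(I,*a,.072,ax,((n-8)/1e3,(n+8)/1e3),h))
    print("pod top","xy"[ax],profile(I,*a,.04,ax,(-(o+6)/1e3,-(o-6)/1e3),h),"|",profile(I,*a,.04,ax,((o-6)/1e3,(o+6)/1e3),h))
E
```

```text
mid top y -31:66 -30:66 -29:67 -28:67 -27:68 -26:64 -25:61 -24:67 -23:75 -22:75 -21:73 -20:74 -19:74 -18:73 -17:72 -16:71 | 15:83 16:90 17:98 18:103 19:104 20:107 21:98 22:69 23:44 24:36 25:45 26:71 27:96 28:106 29:106 30:104
pod top y -36:66 -35:67 -34:67 -33:68 -32:65 -31:61 -30:63 -29:73 -28:76 -27:74 -26:73 -25:74 | 24:106 25:106 26:104 27:102 28:101 29:88 30:63 31:49 32:55 33:69 34:65 35:49
mid top x -41:74 -40:80 -39:79 -38:78 -37:78 -36:76 -35:70 -34:70 -33:79 -32:82 -31:81 -30:80 -29:78 -28:77 -27:76 -26:76 | 25:76 26:77 27:77 28:78 29:79 30:80 31:68 32:45 33:38 34:48 35:58 36:61 37:62 38:61 39:61 40:60
pod top x -51:64 -50:66 -49:66 -48:66 -47:62 -46:59 -45:71 -44:86 -43:89 -42:86 -41:83 -40:78 | 39:63 40:62 41:62 42:63 43:61 44:55 45:54 46:61 47:55 48:40 49:42 50:58
```

Run:
```python
from g import *
I=np.load("ims0.npz")["top"]
a=(.675,.0737,np.radians(-7.5))
for ax,n,h in((1,17,.015),(0,22,.010)):
    print("top","xy"[ax],profile(I,*a,.034,ax,(-(n+6)/1e3,-(n-6)/1e3),h),"|",profile(I,*a,.034,ax,((n-6)/1e3,(n+6)/1e3),h))
a=(.5865,.3627,0)
for ax in(0,1): print("drum","xy"[ax],profile(I,*a,.04,ax,(-.034,-.020),.004),"|",profile(I,*a,.04,ax,(.020,.034),.004))
a=(.4372,.1485,0)
for ax in(0,1): print("disc","xy"[ax],profile(I,*a,.01,ax,(-.038,-.022),.004),"|",profile(I,*a,.01,ax,(.022,.038),.004))
```

```text
top y -23:73 -22:75 -21:74 -20:60 -19:39 -18:36 -17:59 -16:81 -15:82 -14:74 -13:70 -12:69 | 11:85 12:87 13:88 14:88 15:89 16:93 17:101 18:108 19:110 20:110 21:110 22:110
top x -28:86 -27:67 -26:39 -25:15 -24:9 -23:30 -22:64 -21:86 -20:92 -19:91 -18:89 -17:88 | 16:87 17:87 18:87 19:87 20:86 21:88 22:95 23:102 24:105 25:104 26:105 27:106
drum x -34:109 -33:109 -32:110 -31:110 -30:110 -29:108 -28:91 -27:61 -26:50 -25:72 -24:90 -23:91 -22:92 -21:92 -20:91 | 20:86 21:86 22:86 23:85 24:85 25:85 26:88 27:95 28:101 29:105 30:109 31:109 32:109 33:109 34:108
drum y -34:13 -33:13 -32:14 -31:14 -30:13 -29:13 -28:25 -27:37 -26:57 -25:79 -24:84 -23:81 -22:79 -21:78 -20:80 | 20:94 21:95 22:96 23:96 24:95 25:95 26:102 27:108 28:109 29:109 30:108 31:108 32:107 33:108 34:108
disc x -38:63 -37:64 -36:65 -35:66 -34:66 -33:66 -32:61 -31:57 -30:39 -29:18 -28:38 -27:87 -26:114 -25:114 -24:113 -23:111 | 22:111 23:112 24:113 25:114 26:114 27:73 28:33 29:40 30:56 31:66 32:73 33:76 34:76 35:75 36:75 37:74
disc y -38:63 -37:63 -36:63 -35:63 -34:64 -33:64 -32:63 -31:63 -30:41 -29:18 -28:43 -27:88 -26:110 -25:112 -24:113 -23:112 | 22:110 23:111 24:112 25:114 26:115 27:82 28:40 29:37 30:61 31:76 32:77 33:79 34:77 35:76 36:74 37:73
```

Request:
jog_arm(travel=[[0, -1, 5], [0, -1, 20], [0, -1, 36], [0, -1, 46], [0, -1, 50.5], [0, -1, 50.5], [0, -1, 50.5]], twist=[[0, 0, 0], [0, 0, 0], [0, 0, 0], [0, 0, 0], [0, 0, 0], [0, 0, 0], [0, 0, 0]])

```text
t: 19.62
ee_pos: [0.6751, 0.0746, 0.1746]
tool_rot: [0.998, -0.07, -0.0, 0.0]
wrist_force: [0.4, -0.2, -0.4]
opening: 0.0857
grasp_force: 0.0
```

Request:
jog_arm(travel=[[0, 0, 0], [0, 0, 0], [0, 0, 0], [0, 0, 0], [0, 0, 0], [0, 0, 0], [0, 0, 0], [0, 0, -15], [0, 0, -45], [0, 0, -80], [0, 0, -110], [0, 0, -115]], twist=[[0, 0, 0], [0, 0, 0], [0, 0, 0], [0, 0, 0], [0, 0, 0], [0, 0, 0], [0, 0, 0], [0, 0, 0], [0, 0, 0], [0, 0, 0], [0, 0, 0], [0, 0, 0]], jaw=-1)

```text
t: 20.62
ee_pos: [0.677, 0.0745, 0.2972]
tool_rot: [0.998, -0.07, 0.006, -0.0]
wrist_force: [1.1, 0.4, 0.5]
opening: 0.0333
grasp_force: 41.0
```

```bash
python3 plan.py 472.3 -155 290 10.0
```

```text
t 20.62 p [677.   74.5 297.2] yaw -7.99 q [ 9.976e-01 -6.970e-02  5.600e-03 -1.000e-04] F [1.1 0.4 0.5] open 33.3 grip 41.0
travel [-170.7  255.7    7.2] twist -18.0 rows>= 7.4
```

Request:
jog_arm(travel=[[-10, 15, 0], [-30, 45, 0], [-52, 79, 0], [-75, 113, 0], [-98, 148, 0], [-121, 183, 0], [-143, 216, 0], [-160, 242, 0], [-168, 254, 0], [-169, 255.5, 0], [-169, 255.5, 20], [-169, 255.5, 30]], twist=[[0, 0, -2], [0, 0, -4], [0, 0, -7], [0, 0, -10], [0, 0, -13], [0, 0, -15], [0, 0, -17], [0, 0, -18], [0, 0, -18], [0, 0, -18], [0, 0, -18], [0, 0, -18]])

```text
t: 21.62
ee_pos: [0.4722, -0.155, 0.2597]
tool_rot: [0.996, 0.087, 0.0, -0.0]
wrist_force: [-0.2, -0.1, 0.1]
opening: 0.0333
grasp_force: 40.9
```

Request:
jog_arm(travel=[[0, 0, 3], [0, 0, 6], [0, 0, 6], [0, 0, 6]], twist=[[0, 0, 0], [0, 0, 0], [0, 0, 0], [0, 0, 0]])

```text
t: 21.95
ee_pos: [0.4726, -0.1545, 0.2543]
tool_rot: [0.996, 0.088, 0.0, 0.0]
wrist_force: [0.1, 0.6, -1.0]
opening: 0.0335
grasp_force: 40.9
```

```bash
python3 plan.py 472.3 -155 246.5 10.0
```

```text
t 21.95 p [ 472.6 -154.5  254.3] yaw 10.06 q [9.961e-01 8.770e-02 1.000e-04 0.000e+00] F [ 0.1  0.6 -1. ] open 33.5 grip 40.9
travel [-0.4  0.4  7.8] twist 0.1 rows>= 0.2
```

Request:
jog_arm(travel=[[-0.5, 0.5, 2], [-0.5, 0.5, 5], [-0.5, 0.5, 7], [-0.5, 0.5, 8], [-0.5, 0.5, 8]], twist=[[0, 0, 0], [0, 0, 0], [0, 0, 0], [0, 0, 0], [0, 0, 0]])

```text
t: 22.37
ee_pos: [0.4719, -0.1555, 0.2479]
tool_rot: [0.996, 0.087, 0.001, 0.0]
wrist_force: [-2.8, 1.6, 13.7]
opening: 0.0338
grasp_force: 42.7
```

Request:
jog_arm(travel=[[0, 0, 0], [0, 0, 0], [0, 0, 0], [0, 0, 0], [0, 0, -10], [0, 0, -40], [0, 0, -60], [0, 0, -70], [0, 0, -70]], twist=[[0, 0, 0], [0, 0, 0], [0, 0, 0], [0, 0, 0], [0, 0, 0], [0, 0, 0], [0, 0, 0], [0, 0, 0], [0, 0, 0]], jaw=1)

```text
t: 23.12
ee_pos: [0.4725, -0.1559, 0.3189]
tool_rot: [0.996, 0.087, 0.002, 0.002]
wrist_force: [-0.2, -0.2, 0.7]
opening: 0.0853
grasp_force: 0.0
```

```bash
python3 plan.py 587.2 362.7 280 10 587.2 362.7 230 10
```

```text
t 23.12 p [ 472.5 -155.9  318.9] yaw 10.0 q [0.9962 0.0872 0.0023 0.0017] F [-0.2 -0.2  0.7] open 85.3 grip 0.0
travel [ 203.  -490.8   38.9] twist 0.0 rows>= 12.8
travel [ 203.  -490.8   88.9] twist 0.0 rows>= 12.9
```

Request:
jog_arm(travel=[[7, -17, 5], [20, -48, 10], [35, -85, 15], [50, -121, 20], [65, -157, 25], [80, -193, 30], [95, -229, 35], [110, -265, 40], [125, -301, 45], [140, -337, 50], [155, -373, 55], [168, -405, 60]], twist=[[0, 0, 0], [0, 0, 0], [0, 0, 0], [0, 0, 0], [0, 0, 0], [0, 0, 0], [0, 0, 0], [0, 0, 0], [0, 0, 0], [0, 0, 0], [0, 0, 0], [0, 0, 0]])

```text
t: 24.12
ee_pos: [0.5667, 0.2749, 0.2551]
tool_rot: [0.996, 0.088, -0.001, 0.0]
wrist_force: [1.0, -1.0, -0.7]
opening: 0.0856
grasp_force: 0.0
```

Request:
jog_arm(travel=[[12, -29, 5], [25, -60, 15], [33, -80, 28], [35.5, -85, 38], [35.5, -85, 40], [35.5, -85, 40], [35.5, -85, 40]], twist=[[0, 0, 0], [0, 0, 0], [0, 0, 0], [0, 0, 0], [0, 0, 0], [0, 0, 0], [0, 0, 0]])

```text
t: 24.7
ee_pos: [0.5869, 0.3609, 0.2157]
tool_rot: [0.996, 0.087, -0.001, 0.001]
wrist_force: [-0.1, -0.1, 0.3]
opening: 0.0849
grasp_force: 0.0
```

```bash
python3 plan.py 587.2 362.7 175 10
python3 - <<'E'
from g import *
I={c:shot(c) for c in("top","side")}; np.savez("ims_d.npz",**I); T=I["top"]
a=(.4723,-.155,np.radians(10.1))
for n,z,L,W in(("podium",.04,45,30),("mid",.072,33,23),("topb",.106,22,17)):
    for ax,e,h in((1,W,.013),(0,L,.011)): print(n,"xy"[ax],profile(T,*a,z,ax,(-(e+5)/1e3,-(e-6)/1e3),h),"|",profile(T,*a,z,ax,((e-5)/1e3,(e+6)/1e3),h))
cv2.imwrite("pics/pd.png",np.hstack([cv2.resize(T[220:310,315:400,::-1],(400,424)),cv2.resize(I["side"][150:250,310:410,::-1],(400,424))]))
E
```

```text
t 24.7 p [586.9 360.9 215.7] yaw 9.93 q [ 9.962e-01  8.660e-02 -1.000e-03  5.000e-04] F [-0.1 -0.1  0.3] open 84.9 grip 0.0
travel [ 0.6 -1.8 40.7] twist -0.1 rows>= 1.0
podium y -35:51 -34:51 -33:51 -32:49 -31:44 -30:45 -29:65 -28:87 -27:95 -26:95 -25:91 -24:84 | 25:82 26:81 27:79 28:78 29:71 30:53 31:37 32:37 33:49 34:53 35:44
podium x -50:48 -49:49 -48:50 -47:49 -46:46 -45:47 -44:57 -43:66 -42:65 -41:63 -40:61 -39:57 | 40:82 41:82 42:83 43:85 44:81 45:70 46:63 47:62 48:50 49:36 50:42
mid y -28:51 -27:51 -26:48 -25:42 -24:49 -23:74 -22:92 -21:96 -20:94 -19:86 -18:77 | 18:86 19:89 20:88 21:85 22:71 23:47 24:30 25:29 26:43 27:63 28:78 29:82
mid x -38:59 -37:58 -36:58 -35:56 -34:53 -33:57 -32:66 -31:70 -30:68 -29:66 -28:59 | 28:79 29:80 30:81 31:82 32:69 33:50 34:53 35:71 36:81 37:83 38:83
topb y -22:51 -21:51 -20:49 -19:44 -18:48 -17:73 -16:92 -15:96 -14:93 -13:84 -12:74 | 12:94 13:96 14:100 15:97 16:73 17:44 18:30 19:24 20:34 21:55 22:77
topb x -27:58 -26:56 -25:50 -24:48 -23:67 -22:89 -21:95 -20:95 -19:94 -18:93 -17:94 | 17:95 18:98 19:95 20:70 21:43 22:43 23:62 24:75 25:80 26:80 27:79
```

View pics/pd.png

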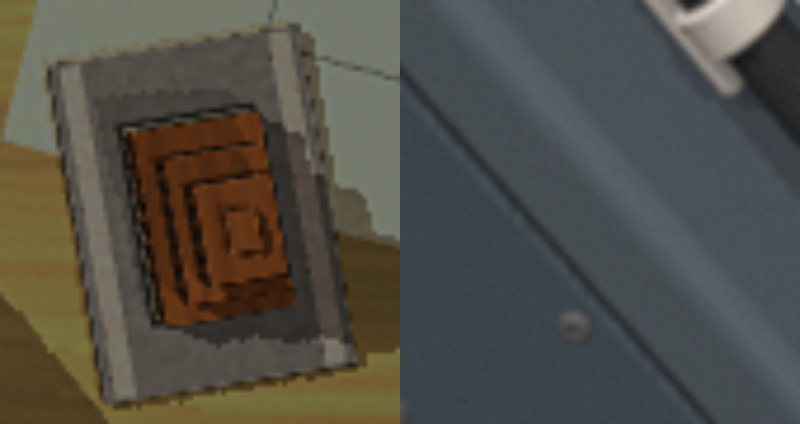

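The stepped block is up and its storeys are within about 1.5 mm of each other in the top view. The arm still blocks the side view. Next is the drum.

Request:
jog_arm(travel=[[0.5, -1.5, 5], [0.5, -1.5, 18], [0.5, -1.5, 32], [0.5, -1.5, 39], [0.5, -1.5, 41], [0.5, -1.5, 41], [0.5, -1.5, 41]], twist=[[0, 0, 0], [0, 0, 0], [0, 0, 0], [0, 0, 0], [0, 0, 0], [0, 0, 0], [0, 0, 0]])

```text
t: 25.68
ee_pos: [0.5874, 0.3639, 0.1746]
tool_rot: [0.996, 0.087, -0.0, 0.0]
wrist_force: [0.6, 0.0, -0.7]
opening: 0.0853
grasp_force: 0.0
```

Request:
jog_arm(travel=[[0, 0, 0], [0, 0, 0], [0, 0, 0], [0, 0, 0], [0, 0, 0], [0, 0, 0], [0, 0, -15], [0, 0, -40], [0, 0, -60], [0, 0, -65], [0, 0, -65], [0, 0, -65]], twist=[[0, 0, 0], [0, 0, 0], [0, 0, 0], [0, 0, 0], [0, 0, 0], [0, 0, 0], [0, 0, 0], [0, 0, 0], [0, 0, 0], [0, 0, 0], [0, 0, 0], [0, 0, 0]], jaw=-1)

```text
t: 26.68
ee_pos: [0.5871, 0.3638, 0.2402]
tool_rot: [0.996, 0.087, -0.0, 0.0]
wrist_force: [-0.3, 0.8, -1.3]
opening: 0.0527
grasp_force: 42.1
```

```bash
python3 plan.py 436.8 148.2 240 10
```

```text
t 26.68 p [587.1 363.8 240.2] yaw 10.0 q [ 9.962e-01  8.710e-02 -2.000e-04  1.000e-04] F [-0.3  0.8 -1.3] open 52.7 grip 42.1
travel [-185.4  186.2    0.2] twist -0.0 rows>= 6.3
```

Request:
jog_arm(travel=[[-10, 10, 0], [-30, 30, 0], [-55, 55, 0], [-82, 82, 0], [-109, 109, 0], [-136, 136, 0], [-160, 160, 0], [-178, 178, 0], [-185.5, 186, 10], [-185.5, 186, 30], [-185.5, 186, 45], [-185.5, 186, 47]], twist=[[0, 0, 0], [0, 0, 0], [0, 0, 0], [0, 0, 0], [0, 0, 0], [0, 0, 0], [0, 0, 0], [0, 0, 0], [0, 0, 0], [0, 0, 0], [0, 0, 0], [0, 0, 0]])

```text
t: 27.68
ee_pos: [0.4358, 0.1479, 0.1906]
tool_rot: [0.996, 0.087, -0.003, -0.0]
wrist_force: [-1.2, -0.1, -0.9]
opening: 0.0532
grasp_force: 42.2
```

Request:
jog_arm(travel=[[0, 0, 1], [0, 0, 1], [0, 0, 1], [0, 0, 1]], twist=[[0, 0, 0], [0, 0, 0], [0, 0, 0], [0, 0, 0]])

```text
t: 28.02
ee_pos: [0.4372, 0.1487, 0.1927]
tool_rot: [0.996, 0.087, 0.001, -0.0]
wrist_force: [0.7, -1.0, -0.2]
opening: 0.053
grasp_force: 42.2
```

```bash
python3 plan.py 436.8 148.2 184.5 10
```

```text
t 28.02 p [437.2 148.7 192.7] yaw 10.03 q [ 9.962e-01  8.740e-02  6.000e-04 -0.000e+00] F [ 0.7 -1.  -0.2] open 53.0 grip 42.2
travel [-0.5  0.5  8.2] twist 0.0 rows>= 0.2
```

Request:
jog_arm(travel=[[-0.5, 0.5, 2], [-0.5, 0.5, 5], [-0.5, 0.5, 7], [-0.5, 0.5, 8.5], [-0.5, 0.5, 8.5]], twist=[[0, 0, 0], [0, 0, 0], [0, 0, 0], [0, 0, 0], [0, 0, 0]])

```text
t: 28.43
ee_pos: [0.4364, 0.148, 0.186]
tool_rot: [0.996, 0.087, 0.001, 0.0]
wrist_force: [-2.8, -0.4, 23.3]
opening: 0.0527
grasp_force: 44.4
```

Request:
jog_arm(travel=[[0, 0, 0], [0, 0, 0], [0, 0, 0], [0, 0, 0], [0, 0, -10], [0, 0, -35], [0, 0, -60], [0, 0, -65], [0, 0, -65]], twist=[[0, 0, 0], [0, 0, 0], [0, 0, 0], [0, 0, 0], [0, 0, 0], [0, 0, 0], [0, 0, 0], [0, 0, 0], [0, 0, 0]], jaw=1)

```text
t: 29.18
ee_pos: [0.4371, 0.148, 0.2504]
tool_rot: [0.996, 0.087, 0.002, -0.0]
wrist_force: [1.2, 0.3, -1.0]
opening: 0.0851
grasp_force: 0.0
```

```bash
python3 plan.py 429 368.5 240 10
python3 - <<'E'
from g import *
I=np.load("ims0.npz")["top"]
for z,r in((.022,.023),):
  for ax in(0,1): print("dome","xy"[ax],profile(I,.429,.3685,0,z,ax,(-.030,-.016),.003),"|",profile(I,.429,.3685,0,z,ax,(.016,.030),.003))
E
```

```text
t 29.18 p [437.1 148.  250.4] yaw 10.01 q [ 0.9962  0.0872  0.0021 -0.    ] F [ 1.2  0.3 -1. ] open 85.1 grip 0.0
travel [  30.4 -218.5   10.4] twist 0.0 rows>= 5.3
dome x -30:107 -29:107 -28:107 -27:107 -26:108 -25:109 -24:109 -23:105 -22:97 -21:69 -20:43 -19:40 -18:38 -17:44 | 16:60 17:56 18:49 19:44 20:46 21:49 22:59 23:70 24:86 25:105 26:109 27:109 28:109 29:108
dome y -30:69 -29:55 -28:40 -27:25 -26:16 -25:14 -24:17 -23:31 -22:44 -21:40 -20:35 -19:32 -18:30 -17:31 | 16:84 17:82 18:78 19:74 20:70 21:65 22:78 23:96 24:104 25:107 26:108 27:108 28:107 29:107
```

Request:
jog_arm(travel=[[2, -14, 0], [6, -42, 0], [12, -80, 0], [17, -118, 0], [23, -156, 0], [28, -192, 0], [31, -212, 0], [31.5, -218, 10], [31.5, -218, 30], [31.5, -218, 45], [31.5, -218, 45], [31.5, -218, 45]], twist=[[0, 0, 0], [0, 0, 0], [0, 0, 0], [0, 0, 0], [0, 0, 0], [0, 0, 0], [0, 0, 0], [0, 0, 0], [0, 0, 0], [0, 0, 0], [0, 0, 0], [0, 0, 0]])

```text
t: 30.18
ee_pos: [0.4291, 0.3669, 0.2018]
tool_rot: [0.996, 0.087, -0.002, 0.001]
wrist_force: [0.2, 0.1, -0.4]
opening: 0.0855
grasp_force: 0.0
```

```bash
python3 plan.py 430 368 172 10
python3 - <<'E'
from g import *
I={c:shot(c) for c in("top","side")}; np.savez("ims_e.npz",**I)
a=(.4368,.1482,0)
for ax in(0,1): print("drum","xy"[ax],profile(I["top"],*a,.05,ax,(-.034,-.020),.004),"|",profile(I["top"],*a,.05,ax,(.020,.034),.004))
print([facefit("drum",{c:facemask(I[c],c,"drum",a[:2],0,.01)},a[:2],0,.01) for c in I])
cv2.imwrite("pics/pe.png",np.hstack([cv2.resize(I["top"][245:315,185:255,::-1],(400,400)),cv2.resize(I["side"][240:330,240:330,::-1],(400,400))]))
E
```

```text
t 30.18 p [429.1 366.9 201.8] yaw 9.95 q [ 0.9962  0.0867 -0.0023  0.0011] F [ 0.2  0.1 -0.4] open 85.5 grip 0.0
travel [ 1.1 -0.9 29.8] twist -0.0 rows>= 0.7
drum x -34:76 -33:76 -32:76 -31:77 -30:73 -29:68 -28:75 -27:88 -26:94 -25:94 -24:95 -23:95 -22:95 -21:95 -20:95 | 20:90 21:91 22:92 23:95 24:95 25:59 26:22 27:57 28:96 29:74 30:39 31:39 32:52 33:59 34:62
drum y -34:50 -33:36 -32:21 -31:17 -30:13 -29:14 -28:16 -27:41 -26:77 -25:91 -24:85 -23:82 -22:81 -21:82 -20:87 | 20:98 21:99 22:101 23:103 24:99 25:94 26:85 27:76 28:73 29:74 30:75 31:74 32:73 33:71 34:74
[(array([436.4, 148.5,   6.7]), np.float64(0.121)), (array([433.9, 148.7,  -3.1]), np.float64(0.12))]
```

View pics/pe.png

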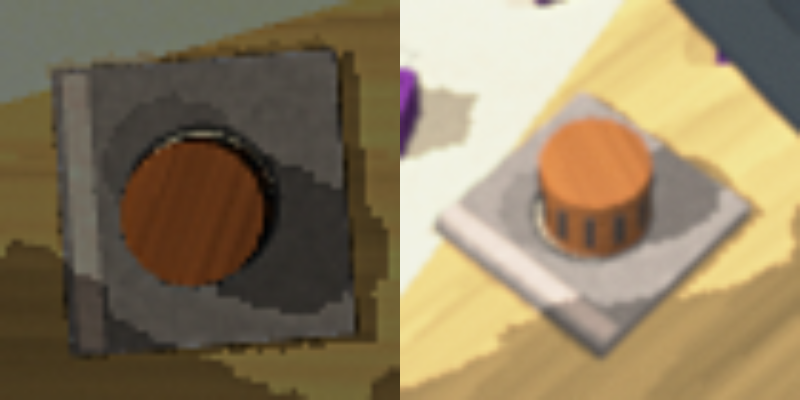

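Run:
```python
from g import *
I0=np.load("ims0.npz"); I1=np.load("ims_e.npz")
a=(.4368,.1482,0)
for w in(0,np.pi/2,np.pi/4,-np.pi/4):
    print("disc side axis deg",round(np.degrees(w)),profile(I0["side"],.4368,.1482,w,.01,0,(-.036,-.024),.003,"side"),"|",profile(I0["side"],.4368,.1482,w,.01,0,(.024,.036),.003,"side"))
    print("drum side",profile(I1["side"],.4368,.1482,w,.05,0,(-.034,-.021),.003,"side"),"|",profile(I1["side"],.4368,.1482,w,.05,0,(.021,.034),.003,"side"))
# same threshold: disc brightness fit in top & side
```

```text
disc side axis deg 0 -36:94 -35:94 -34:94 -33:92 -32:88 -31:82 -30:79 -29:83 -28:95 -27:111 -26:125 -25:136 | 24:150 25:143 26:131 27:117 28:104 29:96 30:94 31:96 32:100 33:103 34:105 35:105
drum side -34:85 -33:94 -32:105 -31:119 -30:139 -29:163 -28:186 -27:205 -26:215 -25:220 -24:221 -23:220 -22:220 | 21:214 22:212 23:209 24:204 25:199 26:195 27:194 28:196 29:202 30:211 31:220 32:226 33:231
disc side axis deg 90 -36:93 -35:91 -34:88 -33:86 -32:84 -31:86 -30:95 -29:107 -28:121 -27:132 -26:139 -25:142 | 24:141 25:128 26:112 27:98 28:93 29:94 30:99 31:104 32:106 33:107 34:106 35:105
drum side -34:240 -33:235 -32:226 -31:214 -30:205 -29:199 -28:198 -27:199 -26:201 -25:201 -24:202 -23:205 -22:209 | 21:226 22:225 23:221 24:211 25:196 26:179 27:161 28:143 29:126 30:115 31:112 32:118 33:128
disc side axis deg 45 -36:93 -35:93 -34:91 -33:85 -32:79 -31:79 -30:79 -29:95 -28:117 -27:131 -26:140 -25:145 | 24:148 25:132 26:113 27:100 28:91 29:90 30:97 31:103 32:106 33:109 34:108 35:108
drum side -34:134 -33:134 -32:137 -31:141 -30:155 -29:170 -28:183 -27:195 -26:200 -25:204 -24:208 -23:211 -22:213 | 21:224 22:221 23:216 24:210 25:202 26:197 27:194 28:191 29:190 30:189 31:190 32:190 33:191
disc side axis deg -45 -36:106 -35:106 -34:106 -33:105 -32:102 -31:97 -30:92 -29:93 -28:94 -27:103 -26:120 -25:137 | 24:143 25:141 26:131 27:119 28:108 29:99 30:90 31:84 32:87 33:89 34:91 35:92
drum side -34:117 -33:125 -32:132 -31:140 -30:147 -29:154 -28:168 -27:185 -26:199 -25:207 -24:215 -23:217 -22:218 | 21:218 22:217 23:216 24:213 25:207 26:201 27:197 28:194 29:192 30:192 31:192 32:193 33:193
```

The drum sits about 1–1.5 mm toward −x. The first grip didn't centre it in x, so I'll centre it with a squeeze turned 90°, then take the dome in that orientation.

```bash
python3 plan.py 437 148.3 250 10
```

```text
t 30.58 p [430.  368.  204.4] yaw 9.98 q [ 9.962e-01  8.700e-02  6.000e-04 -3.000e-04] F [ 0.5 -0.3 -0.1] open 85.5 grip 0.0
travel [-31.2 217.6 -45.6] twist -0.0 rows>= 5.4
```

Request:
jog_arm(travel=[[0, 0, -20], [0, 5, -48], [-3, 25, -48], [-6, 50, -48], [-9, 77, -48], [-13, 104, -48], [-17, 131, -48], [-21, 158, -48], [-25, 184, -48], [-28, 204, -48], [-30, 214, -48], [-30, 216, -48]], twist=[[0, 0, -7], [0, 0, -14], [0, 0, -21], [0, 0, -28], [0, 0, -35], [0, 0, -42], [0, 0, -49], [0, 0, -56], [0, 0, -63], [0, 0, -70], [0, 0, -77], [0, 0, -84]])

```text
t: 31.58
ee_pos: [0.4378, 0.1483, 0.2521]
tool_rot: [0.681, 0.732, -0.0, 0.0]
wrist_force: [0.7, -0.0, -1.0]
opening: 0.0853
grasp_force: 0.0
```

Request:
jog_arm(travel=[[0, 0, 0], [0, 0, 0], [0, 0, 0], [0, 0, 0]], twist=[[0, 0, -6], [0, 0, -6], [0, 0, -6], [0, 0, -6]])

```text
t: 31.92
ee_pos: [0.4377, 0.1503, 0.252]
tool_rot: [0.644, 0.765, 0.0, 0.0]
wrist_force: [0.1, -0.9, -0.2]
opening: 0.0853
grasp_force: 0.0
```

```bash
python3 plan.py 437 148.3 187 100
```

```text
t 31.92 p [437.7 150.3 252. ] yaw 99.89 q [6.436e-01 7.654e-01 2.000e-04 2.000e-04] F [ 0.1 -0.9 -0.2] open 85.3 grip 0.0
travel [-1.8 -1.1 65. ] twist -0.1 rows>= 1.6
```

Request:
jog_arm(travel=[[-2, -0.5, 10], [-2, -0.5, 35], [-2, -0.5, 55], [-2, -0.5, 63], [-2, -0.5, 65], [-2, -0.5, 65], [-2, -0.5, 65]], twist=[[0, 0, 0], [0, 0, 0], [0, 0, 0], [0, 0, 0], [0, 0, 0], [0, 0, 0], [0, 0, 0]])

```text
t: 32.5
ee_pos: [0.4378, 0.1483, 0.1872]
tool_rot: [0.643, 0.766, 0.0, 0.0]
wrist_force: [0.0, -0.7, 0.3]
opening: 0.0855
grasp_force: 0.0
```

Request:
jog_arm(travel=[[0, 0, 0], [0, 0, 0], [0, 0, 0], [0, 0, 0], [0, 0, 0], [0, 0, 0]], twist=[[0, 0, 0], [0, 0, 0], [0, 0, 0], [0, 0, 0], [0, 0, 0], [0, 0, 0]], jaw=-1, squeeze=25)

```text
t: 33.0
ee_pos: [0.4378, 0.1482, 0.1876]
tool_rot: [0.643, 0.766, 0.001, 0.0]
wrist_force: [-1.2, -0.2, 6.7]
opening: 0.0533
grasp_force: 25.6
```

```bash
python3 plan.py 437 148.3 187 100
```

```text
t 33.0 p [437.8 148.2 187.6] yaw 99.99 q [6.428e-01 7.660e-01 5.000e-04 5.000e-04] F [-1.2 -0.2  6.7] open 53.3 grip 25.6
travel [ 0.3 -0.7  0.6] twist -0.0 rows>= 0.0
```

Request:
jog_arm(travel=[[0, -0.5, -0.5], [0, -0.7, -0.5], [0, -0.7, 0], [0, -0.7, 0]], twist=[[0, 0, 0], [0, 0, 0], [0, 0, 0], [0, 0, 0]])

```text
t: 33.33
ee_pos: [0.4369, 0.148, 0.1876]
tool_rot: [0.643, 0.766, 0.0, 0.0]
wrist_force: [-1.3, 0.2, 10.3]
opening: 0.0536
grasp_force: 27.2
```

Request:
jog_arm(travel=[[0, 0, 0], [0, 0, 0], [0, 0, 0], [0, 0, 0], [0, 0, -10], [0, 0, -35], [0, 0, -60], [0, 0, -65], [0, 0, -65]], twist=[[0, 0, 0], [0, 0, 0], [0, 0, 0], [0, 0, 0], [0, 0, 0], [0, 0, 0], [0, 0, 0], [0, 0, 0], [0, 0, 0]], jaw=1, squeeze=40)

```text
t: 34.08
ee_pos: [0.4373, 0.1481, 0.2536]
tool_rot: [0.643, 0.766, 0.002, 0.002]
wrist_force: [-0.6, 0.6, 0.3]
opening: 0.0855
grasp_force: 0.0
```

```bash
python3 plan.py 430 368 250 100
```

```text
t 34.08 p [437.3 148.1 253.6] yaw 100.0 q [0.6428 0.7661 0.0016 0.0016] F [-0.6  0.6  0.3] open 85.5 grip 0.0
travel [217.8  31.    3.6] twist 0.0 rows>= 5.3
```

Request:
jog_arm(travel=[[14, 2, 0], [42, 6, 0], [80, 11, 0], [118, 17, 0], [156, 22, 0], [192, 28, 0], [212, 30, 0], [218, 31.3, 10], [218, 31.3, 30], [218, 31.3, 45], [218, 31.3, 45], [218, 31.3, 45]], twist=[[0, 0, 0], [0, 0, 0], [0, 0, 0], [0, 0, 0], [0, 0, 0], [0, 0, 0], [0, 0, 0], [0, 0, 0], [0, 0, 0], [0, 0, 0], [0, 0, 0], [0, 0, 0]])

```text
t: 35.08
ee_pos: [0.4293, 0.3669, 0.2048]
tool_rot: [0.643, 0.766, -0.002, -0.001]
wrist_force: [0.4, 0.1, -0.6]
opening: 0.0853
grasp_force: 0.0
```

```bash
python3 - <<'E'
from g import *
I={c:shot(c) for c in("top","side")}; np.savez("ims_f.npz",**I)
a=(.4368,.1482,0)
for ax in(0,1): print("drum","xy"[ax],profile(I["top"],*a,.05,ax,(-.031,-.021),.004),"|",profile(I["top"],*a,.05,ax,(.022,.032),.004))
print([facefit("drum",{c:facemask(I[c],c,"drum",a[:2],0,.01)},a[:2],0,.01) for c in I])
E
python3 plan.py 430 368 172 100
```

```text
drum x -31:77 -30:77 -29:76 -28:78 -27:82 -26:86 -25:92 -24:95 -23:96 -22:96 | 22:92 23:95 24:96 25:70 26:43 27:50 28:58 29:46 30:29 31:36 32:52
drum y -31:21 -30:22 -29:16 -28:7 -27:32 -26:75 -25:92 -24:88 -23:84 -22:82 | 22:102 23:103 24:100 25:96 26:87 27:77 28:73 29:74 30:75 31:73 32:72
[(array([436.1, 148.6,  17.4]), np.float64(0.131)), (array([434.6, 149.1,  -5.6]), np.float64(0.12))]
t 35.48 p [430.1 368.1 207.4] yaw 99.99 q [6.429e-01 7.660e-01 6.000e-04 2.000e-04] F [0.7 0.1 0.2] open 85.3 grip 0.0
travel [-0.  -0.1 35.4] twist -0.0 rows>= 0.8
```

Request:
jog_arm(travel=[[0, 0, 5], [0, 0, 18], [0, 0, 30], [0, 0, 34], [0, 0, 35.5], [0, 0, 35.5], [0, 0, 35.5]], twist=[[0, 0, 0], [0, 0, 0], [0, 0, 0], [0, 0, 0], [0, 0, 0], [0, 0, 0], [0, 0, 0]])

```text
t: 36.07
ee_pos: [0.4299, 0.3682, 0.1712]
tool_rot: [0.643, 0.766, 0.0, 0.0]
wrist_force: [0.5, 0.5, 0.8]
opening: 0.0857
grasp_force: 0.0
```

Request:
jog_arm(travel=[[0, 0, 0], [0, 0, 0], [0, 0, 0], [0, 0, 0], [0, 0, 0], [0, 0, 0], [0, 0, 0], [0, 0, -10], [0, 0, -35], [0, 0, -65], [0, 0, -80], [0, 0, -80]], twist=[[0, 0, 0], [0, 0, 0], [0, 0, 0], [0, 0, 0], [0, 0, 0], [0, 0, 0], [0, 0, 0], [0, 0, 0], [0, 0, 0], [0, 0, 0], [0, 0, 0], [0, 0, 0]], jaw=-1)

```text
t: 37.07
ee_pos: [0.4309, 0.3688, 0.2549]
tool_rot: [0.643, 0.766, 0.004, 0.001]
wrist_force: [0.7, -0.1, -0.4]
opening: 0.0447
grasp_force: 41.0
```

```bash
python3 plan.py 437 148.1 252 100
```

```text
t 37.07 p [430.9 368.8 254.9] yaw 100.01 q [0.6427 0.7661 0.0035 0.0013] F [ 0.7 -0.1 -0.4] open 44.7 grip 41.0
travel [-218.4  -32.3    2.9] twist 0.0 rows>= 5.3
```

Request:
jog_arm(travel=[[-12, -2, 0], [-36, -5, 0], [-66, -9, 0], [-98, -14, 0], [-130, -19, 0], [-162, -23, 0], [-190, -27, 0], [-210, -30, 0], [-218, -31.3, 0], [-218, -31.3, 10], [-218, -31.3, 20], [-218, -31.3, 20]], twist=[[0, 0, 0], [0, 0, 0], [0, 0, 0], [0, 0, 0], [0, 0, 0], [0, 0, 0], [0, 0, 0], [0, 0, 0], [0, 0, 0], [0, 0, 0], [0, 0, 0], [0, 0, 0]])

```text
t: 38.07
ee_pos: [0.4359, 0.1475, 0.2293]
tool_rot: [0.643, 0.766, -0.002, -0.002]
wrist_force: [-0.3, -0.4, -0.3]
opening: 0.0447
grasp_force: 41.0
```

Request:
jog_arm(travel=[[0, 0, 1], [0, 0, 1], [0, 0, 1], [0, 0, 1]], twist=[[0, 0, 0], [0, 0, 0], [0, 0, 0], [0, 0, 0]])

```text
t: 38.4
ee_pos: [0.4369, 0.1483, 0.2305]
tool_rot: [0.643, 0.766, 0.0, 0.0]
wrist_force: [-0.1, 0.0, -0.2]
opening: 0.0447
grasp_force: 41.0
```

```bash
python3 plan.py 437 148.1 222 100
```

```text
t 38.4 p [436.9 148.3 230.5] yaw 100.03 q [6.426e-01 7.662e-01 2.000e-04 2.000e-04] F [-0.1  0.  -0.2] open 44.7 grip 41.0
travel [-0.2  0.1  8.5] twist 0.0 rows>= 0.2
```

Request:
jog_arm(travel=[[0, 0, 3], [0, 0, 6], [0, 0, 8], [0, 0, 9.5], [0, 0, 9.5]], twist=[[0, 0, 0], [0, 0, 0], [0, 0, 0], [0, 0, 0], [0, 0, 0]])

```text
t: 38.82
ee_pos: [0.4368, 0.1481, 0.2218]
tool_rot: [0.643, 0.766, 0.0, 0.0]
wrist_force: [-1.5, 0.0, 12.8]
opening: 0.0446
grasp_force: 42.3
```

Request:
jog_arm(travel=[[0, 0, 0], [0, 0, 0], [0, 0, 0], [0, 0, 0], [0, 0, -10], [0, 0, -40], [0, 0, -75], [40, 0, -80], [80, 0, -80], [120, 0, -80], [160, 0, -80], [200, 0, -80]], twist=[[0, 0, 0], [0, 0, 0], [0, 0, 0], [0, 0, 0], [0, 0, 0], [0, 0, 0], [0, 0, 0], [0, 0, 0], [0, 0, 0], [0, 0, 0], [0, 0, 0], [0, 0, 0]], jaw=1)

```text
t: 39.82
ee_pos: [0.4015, 0.3466, 0.3007]
tool_rot: [0.643, 0.766, -0.0, -0.0]
wrist_force: [1.6, -0.8, 0.3]
opening: 0.0854
grasp_force: 0.0
```

```bash
python3 - <<'E'
from g import *
I={c:shot(c) for c in("top","side")}; np.savez("ims_g.npz",**I)
cv2.imwrite("pics/pg.png",np.hstack([cv2.resize(I["top"][245:315,185:255,::-1],(400,400)),cv2.resize(I["side"][230:330,240:340,::-1],(400,400))]))
M={c:mask(I[c],c,"dome",(.4368,.1482),0,.05,1) for c in I}
print([np.round(fit("dome",{c:M[c]},[.4368,.1482,0],.05)[0],4) for c in M])
a=(.4368,.1482,0)
for ax in(0,1): print("skirt","xy"[ax],profile(I["top"],*a,.072,ax,(-.029,-.017),.003),"|",profile(I["top"],*a,.072,ax,(.017,.029),.003))
for ax in(0,1): print("drum","xy"[ax],profile(I["top"],*a,.05,ax,(-.032,-.021),.003),"|",profile(I["top"],*a,.05,ax,(.021,.032),.003))
E
python3 plan.py
```

```text
[array([0.4365, 0.1467, 9.519 , 0.05  ]), array([ 0.4332,  0.1505, 11.9407,  0.05  ])]
skirt x -29:74 -28:73 -27:72 -26:74 -25:79 -24:83 -23:83 -22:74 -21:51 -20:39 -19:46 -18:51 | 17:52 18:44 19:41 20:62 21:78 22:64 23:50 24:65 25:79 26:59 27:38 28:40
skirt y -29:23 -28:46 -27:55 -26:54 -25:45 -24:27 -23:24 -22:40 -21:47 -20:37 -19:30 -18:31 | 17:79 18:76 19:71 20:66 21:75 22:86 23:84 24:78 25:75 26:74 27:73 28:71
drum x -32:74 -31:74 -30:74 -29:74 -28:78 -27:84 -26:87 -25:87 -24:76 -23:51 -22:38 | 21:58 22:49 23:64 24:78 25:59 26:41 27:48 28:56 29:44 30:27 31:34
drum y -32:19 -31:21 -30:23 -29:19 -28:11 -27:24 -26:45 -25:54 -24:54 -23:46 -22:29 | 21:75 22:70 23:65 24:72 25:83 26:82 27:76 28:73 29:73 30:73 31:71
t 40.22 p [402.5 343.6 300.5] yaw 99.88 q [ 6.436e-01  7.654e-01 -6.000e-04 -1.000e-04] F [0.6 0.3 0.1] open 85.1 grip 0.0
```

View pics/pg.png

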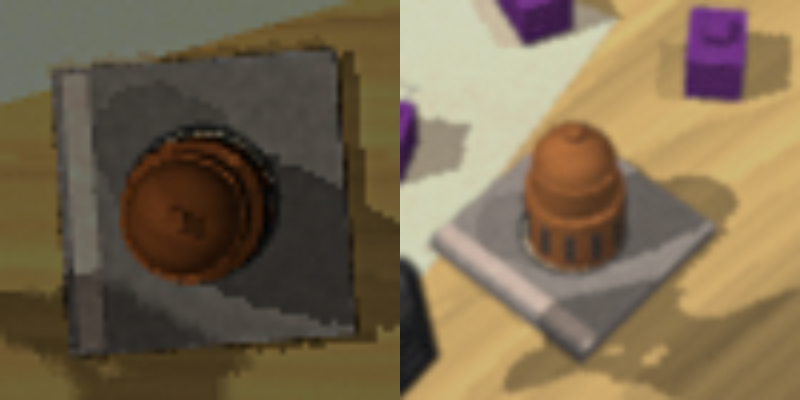

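The dome sits centred on the drum in both views. I'll do one overall check before handing in.

Run:
```python
import numpy as np,cv2
d=np.load("ims_g.npz")
cv2.imwrite("pics/fin.png",np.hstack([cv2.resize(d["side"][...,::-1],(400,300)),cv2.resize(d["top"][...,::-1],(400,300))]))
```

```text
(no output)
```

View pics/fin.png

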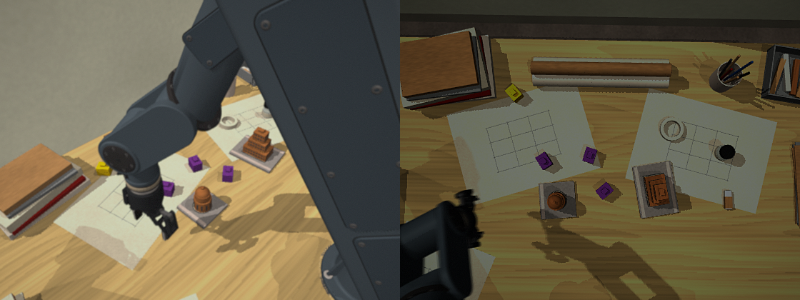

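Both models stand complete: the stepped block at side (258,143) and the domed tower at (203,205). The jar, tape, eraser and look-alikes are where they were, and the gripper touches nothing.

```bash
python3 -c "
from workcell import job; print(job.hand_in())"
```

```text
the job is handed in; nothing more can be done
None
```

The job is handed in at about 40 s of 131 s: the stepped block and the domed tower stand on their plots, each piece within about 1.5 mm of centre by the top camera, and the ink jar, tape roll, eraser and look-alikes were left alone.

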